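# Start an incubation: unload the sample drawer, shut the lid, wind the timer

## Robot

A 7-joint arm with a two-finger parallel gripper is mounted at the origin on the work surface. World frame = base frame: x ahead of the robot, y to its left, z up, the work surface at z = 0. Lengths are in m, angles in rad, forces in N, time in s.
With the tool pointing down it reaches from about 0.425 to 0.925 m from the base axis. Payload 6.8 kg.
Tool frame: the origin (TCP) lies between the finger pads; the fingertips stand r.tcp_to_tips ahead of it and the grasp point (between the pads) is the TCP (r.tcp_to_tips is the distance from the TCP to the fingertips, in m); z points along the fingers, y is the line along which they close (so a half turn about z gives the same grasp; the last joint's range is limited). The gripper opens to 85 mm and grips with 20 to 120 N. Pads are 22 mm wide; open, the fingers measure 114 mm over their backs; the gripper's body (76 mm by 85 mm) begins 54 mm behind the grasp point. The pads swing forward as they close: fully open they stand 13 mm farther back than shut.
Start: joints at [1.219, 0.477, 0.022, 1.555, -0.011, 1.109, -0.083], TCP at [0.163, -0.655, 0.25] pointing down, gripper open.
Joint ranges: [-2.96, 2.96], [-0.34, 2.1], [-1.41, 1.46], [0.24, 2.44], [-1.37, 4.51], [0.17, 1.92], [-2.96, 2.96]. Speed limits (rad/s): [2.39, 2.39, 3.14, 3.14, 3.14, 3.14, 3.14].

## Interface

Orientations are given as a rotation vector (axis times angle).
In Python, from bench import r gives the robot as it stands.
- The arm moves only by the tool servo_tool, never from a script. Its argument "commands" is a list of rows, each a list of 2 entries, a list of its own where there are three numbers: the shift along the tool's x, y, z normalised to -1 to 1, where 1 is 250 mm, then the turn, a rotation vector about the tool's x, y, z normalised to -1 to 1, where 1 is 90 degrees. In form: [[[dx, dy, dz], [ax, ay, az]], ...]. A call has 1 to 20 rows; each row is the pose to reach, as a shift and turn from the pose commanded when the call began, along the tool's axes at that moment; what a row does not reach only later rows make up. A row lasts 1/10 s, in which the tool goes at most 50 mm and 8.59 degrees, less where a joint would pass 70% of its speed; a pose out of reach is approached as far as the arm can. A call with a number of a shift or a turn outside -1 to 1 is refused whole. A call with a gripper value outside its range is refused whole. "claw" is the closure, from 0 (fully open) to 1 (shut), set as the call begins (left out, the last holds). The fingers move at their own pace and stop on an object; "squeeze" is the grip in N (left out, the last holds). Time passes only in rows, so rows that repeat a pose let the fingers close. It gives the time, the measured TCP pose, the force, the opening and the grip force at its end, in the units of the state.
- r.get_obs(): the state, without advancing time (a new reading comes with each control period).
- r.grab_frame(name): name is "scene" or "top" or "wrist"; returns (picture, depth): 384x512x3 uint8, red, green, blue; 384x512 float32, m along the optical axis (not along the pixel's ray), 0 where there is no reading.
- r.camera_model(name): a dict with "fx", "fy", "cx", "cy" (pixels), "extrinsics" (4x4, takes a point from camera to world coordinates); the wrist camera has in their place "hand_eye" (4x4, takes a point from camera to tool coordinates, whose origin is the TCP and whose axes are the flange's). Camera axes: x right, y down, z forward; pixel columns grow to the right and rows downward; lengths in m; the calibration is good to about 2 mm. The wrist camera is an equidistant fisheye: a pixel r from the principal point sees the ray r / f radians off the axis. A picture is of the moment at which its call begins: read the wrist's pose just before it. camera_model takes no time and is no camera call.
- r.hand_in(): hands the job in; it is judged then, once.
Trained networks look in the newest picture that a camera, given by its name, has taken for a name from the list of things; names that differ only in an ending like _2 or _b are one class to them, and where a whole thing is asked for, a point or a joint stands for the part that bears it (a point fixed in the world has none). Each returns a list of dicts, best first, with "confidence" (0 to 1); they miss things now and then, are a little off and sometimes report something else, mostly with a low value. They report only what shows in the picture. A call takes as long as a camera call.
- r.boxes_of(camera, target): "uv" ([column, row] in pixels, amid what is visible of it).
- r.mark_of(camera, target): "uv" ([column, row] in pixels: a listed point, or the origin of a listed thing).
The state is a dict: "clock": time; "joints": joint angles; "qvel": joint speeds; "tau": joint torques, N m; "tcp_pos": TCP position; "orientation": TCP orientation; "contact_force": force on the tool from outside, world axes, zero at the start; "moment": the same for the moment, N m; "grip_width": finger opening in m; "gripper_force": force on a finger pad.
Only numpy, scipy, OpenCV 4.12 (cv2) and the standard library are available. Lean on these libraries where they do the work, as an engineer would, in place of code of your own. Each camera call takes 0.05 s, during which the arm holds its last target. There are 200 camera calls.

## Task

Pull the bench cabinet's drawer out to its stop and move every sample jar in it into the chamber of the small incubator, setting each down upright on the chamber floor rather than dropping it. With all the jars in, gently lower the clear lid until it is fully closed, and only then wind the timer key clockwise to its stop. Also push the emptied drawer fully home, and leave the bottle, beaker and scoop on the bench where they are.

Things in the scene. Friction and masses are not known exactly. Their poses are not given: they have to be found in the camera images.
- cabinet: Low white bench cabinet, 260 deep x 324 wide x 100 high, fixed, one drawer; left or right of the incubator, turned up to 0.1 rad. Origin on the bench, on the centre line, 70 mm in front of the closed drawer's front face; x points into the cabinet, y to its left, z up. The drawer slides out along -x. The roof (z 88 to 100 mm) begins at x = 85 mm.
- drawer (a joint): Travel of the drawer in m: 0 = fully home, 0.15 = out at its stop. It runs on light friction (about 1 N) and stays where it is left. It may start up to 10 mm ajar.
- drawer_handle (a point): Middle of the drawer's steel bar handle: a level round bar 120 mm long, about 10 mm thick, along the cabinet's y, 35 mm in front of the drawer front, 72 mm above the bench. Moves with the drawer; axes as the cabinet's. The front panel's top is 86 mm above the bench.
- compartment (a point): Centre of the floor of the drawer's front compartment; moves with the drawer, axes as the cabinet's. Inside 123 mm (x) by 282 mm (y); floor 22 mm above the bench; side and rear walls 43 mm above the floor, 6 mm thick; front panel 64 mm above it. With the drawer at its stop the roof's edge is 88 mm behind this point.
- incubator: Small bench incubator, white box 255 deep x 240 wide x 90 high, fixed, turned up to 0.1 rad. Origin on the bench, on the centre line, 155 mm behind its front face; x points away from the robot, y left, z up. Lidded chamber in the rear; flat timer panel (top at z = 90 mm) in front.
- chamber (a point): Centre of the chamber floor, 30 mm above the bench; axes as the incubator's. The chamber is 158 mm (x) by 192 mm (y) inside, with its rim 60 mm above this floor.
- lid (a joint): Angle of the lid in rad: 0 = closed flat on the rim, grows as it opens; starts at 1.45 to 1.6, limit 1.65. The hinge is stiff (friction about 0.4 N m): the lid stays at any angle and must be brought all the way down.
- lid_hinge (a point): Middle of the hinge line, on the chamber's far rim 90 mm above the bench, along the incubator's y. The lid is a clear plate with grey edging, 170 mm from hinge to front edge, 216 mm wide, 8 mm thick; closed, it extends from here along the incubator's -x. This frame turns with the lid.
- lid_handle (a point): Middle of the lid's black bar handle: 100 mm long, about 10 mm thick, parallel to the hinge, 140 mm from it along the lid, 43 mm off the lid's underside (35 mm off its outer face). Lid upright: the handle is on the side away from the robot; lid closed: on top. This frame turns with the lid.
- key (a joint): Wound angle of the timer key in rad, growing clockwise seen from above; starts at 0 to 0.6, fully wound at its stop, 4.2. The spring pulls back weakly (up to 0.05 N m) and a friction clutch (0.08 N m) holds the key where it is left.
- key_grip (a point): Centre of the key's grip, 118 mm above the bench on the upright axis of the key, 40 mm in front of the chamber's front wall. The grip is an upright black bar 42 mm long (this frame's x, turning with the key), 12 mm thick (its y) and 28 mm high, from 104 to 132 mm above the bench.
- jar1: Sample jar: amber glass with a paper label and white cap, 40 mm across, 50 mm high, upright cylinder about 90 g. Origin at the centre of its underside, z up. Starts standing in the drawer's front compartment, in a row along it about 70 mm apart. Two to four jars are there; absent ones read None.
- jar2: Sample jar: amber glass with a paper label and white cap, 40 mm across, 50 mm high, upright cylinder about 90 g. Origin at the centre of its underside, z up. Starts standing in the drawer's front compartment, in a row along it about 70 mm apart. Two to four jars are there; absent ones read None.
- jar3: Sample jar: amber glass with a paper label and white cap, 40 mm across, 50 mm high, upright cylinder about 90 g. Origin at the centre of its underside, z up. Starts standing in the drawer's front compartment, in a row along it about 70 mm apart. Two to four jars are there; absent ones read None.
- jar4: Sample jar: amber glass with a paper label and white cap, 40 mm across, 50 mm high, upright cylinder about 90 g. Origin at the centre of its underside, z up. Starts standing in the drawer's front compartment, in a row along it about 70 mm apart. Two to four jars are there; absent ones read None.
- reagent_bottle: Bystander: tall amber bottle, 72 mm across, 160 mm high, on the bench far left. Origin under its base.
- beaker: Bystander: glass beaker, 70 mm across, 90 mm high, on the bench far right. Origin under its base.
- spatula: Bystander: steel scoop 170 mm long lying on the bench at the left, nearer the robot than the bottle. Origin at its underside, about its middle.

How it is judged:
On the way, in this order (a step that is already met when the one before it is completed fails the run):
1. the drawer is pulled out to its stop (value of joint drawer above 0.143 m), for 0.2 s.
2. every jar stands upright on the chamber floor (x of jar1 in the frame of chamber between -0.066 and 0.066 m and y of jar1 in the frame of chamber between -0.083 and 0.083 m and z of jar1 in the frame of chamber between -0.006 and 0.008 m and angle between each of jar1, jar2, jar3, jar4's own z axis and vertical below 0.15 rad and x of jar2 in the frame of chamber between -0.066 and 0.066 m and y of jar2 in the frame of chamber between -0.083 and 0.083 m and z of jar2 in the frame of chamber between -0.006 and 0.008 m and x of jar3 in the frame of chamber between -0.066 and 0.066 m and y of jar3 in the frame of chamber between -0.083 and 0.083 m and z of jar3 in the frame of chamber between -0.006 and 0.008 m and x of jar4 in the frame of chamber between -0.066 and 0.066 m and y of jar4 in the frame of chamber between -0.083 and 0.083 m and z of jar4 in the frame of chamber between -0.006 and 0.008 m and linear speed of each of jar1, jar2, jar3, jar4 below 0.03 m/s), for 0.2 s.
3. the lid is lowered fully closed over the jars (x of jar1 in the frame of chamber between -0.066 and 0.066 m and y of jar1 in the frame of chamber between -0.083 and 0.083 m and z of jar1 in the frame of chamber between -0.006 and 0.008 m and angle between each of jar1, jar2, jar3, jar4's own z axis and vertical below 0.15 rad and x of jar2 in the frame of chamber between -0.066 and 0.066 m and y of jar2 in the frame of chamber between -0.083 and 0.083 m and z of jar2 in the frame of chamber between -0.006 and 0.008 m and x of jar3 in the frame of chamber between -0.066 and 0.066 m and y of jar3 in the frame of chamber between -0.083 and 0.083 m and z of jar3 in the frame of chamber between -0.006 and 0.008 m and x of jar4 in the frame of chamber between -0.066 and 0.066 m and y of jar4 in the frame of chamber between -0.083 and 0.083 m and z of jar4 in the frame of chamber between -0.006 and 0.008 m and value of joint lid below 0.04 rad), for 0.2 s.
4. the timer key is wound to its stop (value of joint key above 4 rad), for 0.2 s.
At the end, for the whole second after the job is handed in: Every jar that was present stands upright (within 0.15 rad) at rest on the chamber floor, the lid is closed (under 0.04 rad), the key is wound past 4.0 rad (stop at 4.2), the drawer is home (within 10 mm) (all of step 3 and linear speed of each of jar1, jar2, jar3, jar4 below 0.03 m/s and value of joint key above 4 rad and value of joint drawer below 0.01 m); the robot touches nothing.
It fails at once if a jar is let fall into the chamber (in free fall more than 25 mm above its floor) ((x of jar1 in the frame of chamber between -0.066 and 0.066 m and y of jar1 in the frame of chamber between -0.083 and 0.083 m and z of jar1 in the frame of chamber between 0.025 and 0.2 m and contact force between jar1 and anything else below 0.02 N and linear speed of jar1 above 0.3 m/s) or (x of jar2 in the frame of chamber between -0.066 and 0.066 m and y of jar2 in the frame of chamber between -0.083 and 0.083 m and z of jar2 in the frame of chamber between 0.025 and 0.2 m and contact force between jar2 and anything else below 0.02 N and linear speed of jar2 above 0.3 m/s) or (x of jar3 in the frame of chamber between -0.066 and 0.066 m and y of jar3 in the frame of chamber between -0.083 and 0.083 m and z of jar3 in the frame of chamber between 0.025 and 0.2 m and contact force between jar3 and anything else below 0.02 N and linear speed of jar3 above 0.3 m/s) or (x of jar4 in the frame of chamber between -0.066 and 0.066 m and y of jar4 in the frame of chamber between -0.083 and 0.083 m and z of jar4 in the frame of chamber between 0.025 and 0.2 m and contact force between jar4 and anything else below 0.02 N and linear speed of jar4 above 0.3 m/s)).
It fails at once if the lid is slammed (closing faster than 2.5 rad/s) (velocity of joint lid below -2.5 rad/s).
It fails at once if a bystander is moved more than 30 mm (distance of any of reagent_bottle, beaker, spatula from where it was at the start of the episode above 0.03 m).
Of jar1, jar2, jar3, jar4 only 2 to 4 are there at a start; the rules pass over those that are not, and their reading is None.
At some moment in a run one of jar1, jar2, jar3, jar4 may be knocked a few centimetres aside while the robot is not near it.
It also fails if it takes over 210 s, if anything falls off the work surface, if the arm or the gripper's body presses on something with over 40 N, if the wrist force passes 120 N, or if a joint passes its speed limit or range.

## Working session

There is one attempt and no reset: what is moved stays moved. The work goes in short steps, Python scripts to look and compute and a tool call to move; the robot and the scene stay as the last step left them, time stands still between calls to the robot, and variables do not carry over. Pictures are saved under pics/ and viewed, at most 14 in all, crops included, and the job is handed in when it is done.

Besides the shell and the picture viewer there is one more tool, called as name([rows], argument=value, ...), one row to a line, values as JSON. servo_tool: Moves the arm, as the interface text tells. Scaled input: -1 to 1 covers 250 mm each way for a shift and 90 degrees each way for a turn. Its arguments: {"type":"object","properties":{"commands":{"type":"array"},"claw":{"type":"number"},"squeeze":{"type":"number"}},"required":["commands"]}

```bash
mkdir -p pics; ls
cat > h.py <<'E'
import numpy as np, cv2
from scipy.spatial.transform import Rotation as R
from bench import r
def T():
    o=r.get_obs(); M=np.eye(4); M[:3,:3]=R.from_rotvec(o["orientation"]).as_matrix(); M[:3,3]=o["tcp_pos"]; return M
def cloud(name):
    """picture, world xyz per pixel (nan where none)"""
    M=T(); im,d=r.grab_frame(name); c=r.camera_model(name)
    v,u=np.mgrid[:d.shape[0],:d.shape[1]].astype(float)
    x=(u-c["cx"])/c["fx"]; y=(v-c["cy"])/c["fy"]
    if name=="wrist":
        th=np.hypot(x,y); k=np.where(th>1e-6,np.tan(np.minimum(th,1.5))/np.maximum(th,1e-6),1); x*=k;y*=k; E=M@c["hand_eye"]
    else: E=c["extrinsics"]
    P=np.stack([x*d,y*d,d,np.ones_like(d)],-1)@np.asarray(E).T
    P=P[...,:3]; P[d<=0]=np.nan
    return im,P
def save(n,im): cv2.imwrite(f"pics/{n}.png",im[...,::-1])
def at(P,uv,w=2):
    u,v=int(round(uv[0])),int(round(uv[1])); return np.nanmedian(P[max(v-w,0):v+w+1,max(u-w,0):u+w+1].reshape(-1,3),0)
def delta(p,Rt=None):
    """shift/turn rows in normalised units from current measured pose"""
    M=T(); s=M[:3,:3].T@(np.asarray(p)-M[:3,3])/0.25
    w=np.zeros(3) if Rt is None else R.from_matrix(M[:3,:3].T@Rt).as_rotvec()/(np.pi/2)
    return s.round(3),w.round(3)
E
python3 - <<'E'
from h import *
np.set_printoptions(precision=4,suppress=True)
o=r.get_obs(); print(o, r.tcp_to_tips); print(T())
for n in("scene","top"):
    im,P=cloud(n); save(n+"0",im); np.save(n,P)
    for t in("drawer_handle","compartment","chamber","lid_hinge","lid_handle","key_grip","jar1","cabinet","incubator","reagent_bottle","beaker","spatula"):
        for d in r.mark_of(n,t)[:5]: print(n,t,round(d["confidence"],2),np.round(d["uv"],1),at(P,d["uv"]))
E
```

```text
pics
{'clock': 0.0, 'joints': array([ 1.2189,  0.4778,  0.0224,  1.5565, -0.0115,  1.1093, -0.0831]), 'qvel': array([ 0.0001, -0.0005, -0.    ,  0.0006,  0.0004,  0.0002,  0.0005]), 'tau': array([  0.    , -59.6465,   1.6078, -28.12  ,   0.0124,   0.0094,
        -0.    ]), 'tcp_pos': array([ 0.1628, -0.6545,  0.2493]), 'orientation': array([-3.1165, -0.3819,  0.0006]), 'contact_force': array([-0.7032, -0.3156,  0.0419]), 'moment': array([-0.0538,  0.0502,  0.031 ]), 'gripper_force': 0.0, 'grip_width': 0.08541820748636868} 0.019
[[ 0.9704  0.2414 -0.0006  0.1628]
 [ 0.2414 -0.9704  0.0018 -0.6545]
 [-0.0001 -0.0019 -1.      0.2493]
 [ 0.      0.      0.      1.    ]]
scene drawer_handle 0.73 [227.8 184.6] [ 0.5267 -0.2374  0.004 ]
scene chamber 0.9 [270.8 245.2] [0.6111 0.2899 0.1845]
scene lid_hinge 0.64 [254.6 240.1] [0.6199 0.2036 0.1272]
scene lid_handle 0.87 [246.4 215.3] [0.6199 0.1452 0.1957]
scene key_grip 0.61 [303.4 219.7] [0.4109 0.1823 0.1147]
scene cabinet 0.74 [234.7 195.4] [ 0.5211 -0.1679  0.0013]
scene incubator 0.59 [274.6 253. ] [0.5415 0.2138 0.0322]
scene reagent
[... 385 characters left out ...]
.5321 0.1721 0.0296]
top compartment 0.72 [207. 171.] [0.6113 0.1855 0.0919]
top chamber 0.64 [208.2 190.7] [0.5364 0.1891 0.0321]
top lid_hinge 0.2 [203.3 154.7] [0.6908 0.2068 0.0004]
top lid_handle 0.83 [204.4 157.3] [0.6536 0.1883 0.2341]
top key_grip 0.52 [206.9 170.7] [0.6113 0.1855 0.0919]
top key_grip 0.39 [209.9 223.5] [0.404  0.1696 0.1279]
top cabinet 0.84 [293.8 194.1] [ 0.5248 -0.169   0.001 ]
top incubator 0.65 [210.3 192.4] [0.532  0.1812 0.0315]
top reagent_bottle 0.61 [133.4 184.9] [0.5572 0.4799 0.0957]
top reagent_bottle 0.25 [301.3 190.8] [ 0.5373 -0.1944  0.0047]
top beaker 0.77 [375.9 176. ] [ 0.6002 -0.5138  0.0055]
top spatula 0.63 [146.  227.5] [0.3828 0.4511 0.0001]
```

Run:
```python
import cv2,numpy as np
a=cv2.imread("pics/top0.png"); b=cv2.imread("pics/scene0.png")
cv2.imwrite("pics/a.png",cv2.resize(a[110:260,100:400],None,fx=2.6,fy=2.6)); cv2.imwrite("pics/b.png",cv2.resize(b[120:350,150:390],None,fx=2.6,fy=2.6))
```

```text
(no output)
```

View pics/a.png

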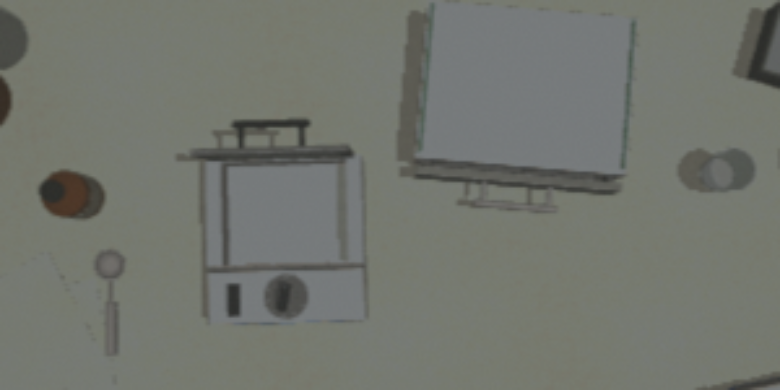

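View pics/b.png

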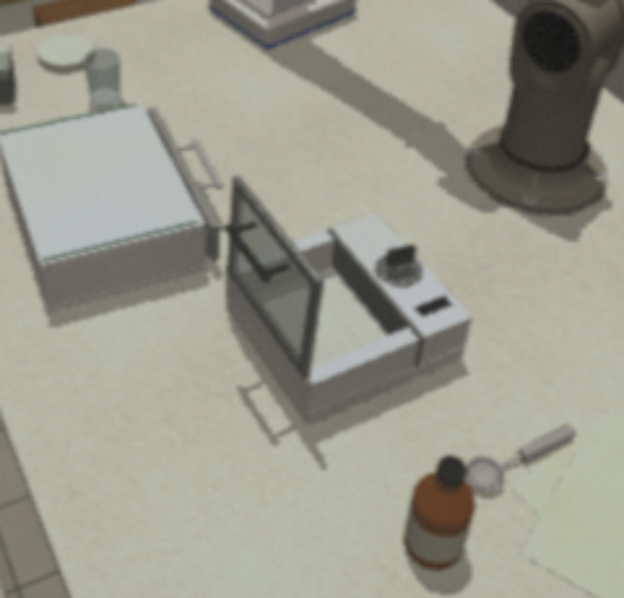

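The top view shows the incubator centre-left: chamber at (285,215) in the crop, key at (285,297), upright lid at (270,150). The cabinet is at the right with its drawer nearly closed and the handle at about (507,205). Now I'll fit the boxes.

Run:
```python
from h import *
np.set_printoptions(precision=4,suppress=True)
P=np.load("top.npy")
x,y,z=P[...,0],P[...,1],P[...,2]
def rect(m):
    q=(P[m][:,:2]*1000).astype(np.float32); return len(q),cv2.minAreaRect(q),q.min(0),q.max(0)
m=(abs(z-.1)<.006)&(y<0.0)&(y>-.45)&(x>.5)
print("roof",rect(m),np.median(z[m]))
m=(abs(z-.09)<.006)&(y>0.05)&(y<.35)&(x>.3)&(x<.68)
n,l,s,c=cv2.connectedComponentsWithStats(m.astype(np.uint8)); i=1+s[1:,4].argmax()
print("inc",rect(l==i),np.median(z[m]))
m=(z>.1)&(z<.15)&(y>0.05)&(y<.35)&(x>.3)&(x<.5); print("key",rect(m), P[m].mean(0))
q=P[m&(z>.12)]; print(len(q)); 
# front panel & handle
m=(abs(z-.086)<.006)&(y<0.0)&(y>-.45)&(x<.65)&(x>.45); print("panel",rect(m))
m=(abs(z-.072)<.012)&(y<0.0)&(y>-.45)&(x<.58)&(x>.42); print("handle",rect(m))
m=(z>.15)&(y>0.05)&(y<.35)&(x>.5)&(x<.8); print("lid",rect(m)); 
for lo in np.arange(.1,.28,.03):
    k=m&(z>lo)&(z<lo+.03); print(lo,k.sum(),P[k].mean(0) if k.any() else 0)
P=np.load("scene.npy");x,y,z=P[...,0],P[...,1],P[...,2]
for lo in np.arange(.11,.28,.03):
    k=(y>0.05)&(y<.35)&(x>.5)&(x<.8)&(z>lo)&(z<lo+.03); print(lo,k.sum(),P[k].mean(0) if k.any() else 0)
m=(z>.107)&(z<.15)&(y>0.05)&(y<.35)&(x>.3)&(x<.5); print("key",rect(m), P[m].mean(0))
m=(abs(z-.1)<.006)&(y<0.0)&(y>-.45)&(x>.5);print("roof",rect(m),np.median(z[m]))
```

```text
roof (4561, ((713.0616455078125, -193.4149169921875), (324.15301513671875, 268.1827087402344), 85.09581756591797), array([ 572.6066, -364.8113], dtype=float32), array([858.6547, -24.4458], dtype=float32)) 0.10003213599928196
inc (1168, ((407.8182373046875, 173.90911865234375), (85.8171615600586, 240.1024169921875), 1.482542634010315), array([363.0028,  54.7697], dtype=float32), array([450.1396, 293.5557], dtype=float32)) 0.09001471405997785
key (45, ((404.0804748535156, 184.2483673095703), (38.71165084838867, 110.1189956665039), 0.73055499792099), array([384.8619, 129.3713], dtype=float32), array([423.5863, 239.5502], dtype=float32)) [0.4054 0.1726 0.126 ]
37
panel (308, ((591.0875854492188, -186.9608154296875), (109.24378204345703, 324.12579345703125), 1.5566134452819824), array([ 537.595 , -347.8347], dtype=float32), array([649.0176, -24.7268], dtype=float32))
handle (159, ((556.305908203125, -228.98794555664062), (223.5695037841797, 44.979713439941406), 89.4124755859375), array([ 533.8318, -340.9156], dtype=float32), array([ 579.4539, -117.1333], dtype=float32))
lid (379, ((630.50
[... 351 characters left out ...]

0.11 227 [0.6207 0.1953 0.1251]
0.14 198 [0.6189 0.2071 0.1533]
0.17000000000000004 188 [0.6169 0.211  0.187 ]
0.20000000000000004 232 [0.616  0.1983 0.2151]
0.23000000000000004 404 [0.6243 0.1923 0.2433]
0.26000000000000006 128 [0.6114 0.1918 0.2624]
key (75, ((405.75164794921875, 180.00135803222656), (14.856280326843262, 41.47650909423828), 79.40258026123047), array([385.677 , 170.7188], dtype=float32), array([426.1557, 187.6913], dtype=float32)) [0.4076 0.181  0.1243]
roof (3216, ((717.6648559570312, -190.32901000976562), (333.5119323730469, 258.2371520996094), 85.0684814453125), array([ 583.6531, -358.7504], dtype=float32), array([859.3145, -17.2632], dtype=float32)) 0.10123740399340286
```

servo_tool([
  [[0.88, -0.76, 0], [0, 0, -0.79]],
  [[0.88, -0.76, 0], [0, 0, -0.79]],
  [[0.88, -0.76, 0], [0, 0, -0.79]],
  [[0.88, -0.76, 0], [0, 0, -0.79]],
  [[0.88, -0.76, 0], [0, 0, -0.79]],
  [[0.88, -0.76, 0], [0, 0, -0.79]],
  [[0.88, -0.76, 0], [0, 0, -0.79]],
  [[0.88, -0.76, 0], [0, 0, -0.79]],
  [[0.88, -0.76, 0], [0, 0, -0.79]],
  [[0.88, -0.76, 0], [0, 0, -0.79]],
], claw=0.7)

```text
clock: 2.3
tcp_pos: [0.3306, -0.4176, 0.2504]
orientation: [2.315, 2.124, -0.0]
contact_force: [0.0, -0.3, -0.4]
grip_width: 0.0257
gripper_force: 0.0
```

Run:
```python
from h import *
np.set_printoptions(precision=4,suppress=True)
o=r.get_obs();print(o["joints"],o["grip_width"],T())
ux=np.array([.9963,-.0859,0]); Rt=np.c_[np.cross(ux,[0,0,-1]),ux,[0,0,-1]]
print(delta([.50,-.175,.25],Rt))
```

```text
[ 1.0515  0.263  -0.3169  1.8781  0.0956  1.0149  0.6083] 0.025699948902626016 [[ 0.0858  0.9963  0.0002  0.3306]
 [ 0.9963 -0.0858 -0.0002 -0.4176]
 [-0.0002  0.0002 -1.      0.2504]
 [ 0.      0.      0.      1.    ]]
(array([1.025, 0.592, 0.002]), array([0., 0., 0.]))
```

servo_tool([
  [[0.98, 0.6, 0], [0, 0, 0]],
  [[0.98, 0.6, 0], [0, 0, 0]],
  [[0.98, 0.6, 0], [0, 0, 0]],
  [[0.98, 0.6, 0], [0, 0, 0]],
  [[0.98, 0.6, 0], [0, 0, 0]],
  [[0.98, 0.6, 0], [0, 0, 0]],
  [[0.98, 0.6, 0], [0, 0, 0]],
  [[0.98, 0.6, 0], [0, 0, 0]],
  [[0.98, 0.6, 0], [0, 0, 0]],
])

```text
clock: 3.2
tcp_pos: [0.5003, -0.1878, 0.2501]
orientation: [-2.318, -2.121, 0.002]
contact_force: [-0.9, -0.5, 0.0]
grip_width: 0.0253
gripper_force: 0.0
```

Run:
```python
from h import *
np.set_printoptions(precision=4,suppress=True)
M=T();print(M[:3,3])
im,P=cloud("wrist"); save("w1",im); np.save("wrist",P)
for t in("drawer_handle","compartment","chamber","key_grip","cabinet","lid_handle"):
    for d in r.mark_of("wrist",t)[:2]: print(t,round(d["confidence"],2),np.round(d["uv"],1),at(P,d["uv"],1))
x,y,z=np.moveaxis(P,-1,0)
m=(abs(z-.076)<.006)&(x>.45)&(x<.62)&(y<0)&(y>-.4)
q=(P[m][:,:2]*1000).astype(np.float32);print("handle",len(q),cv2.minAreaRect(q),np.median(P[m],0))
m=(abs(z-.1)<.004)&(x>.5)&(y<0)&(y>-.4);q=(P[m][:,:2]*1000).astype(np.float32);print("roof",cv2.minAreaRect(q))
m=(abs(z-.086)<.004)&(x>.5)&(x<.64)&(y<0)&(y>-.4);q=(P[m][:,:2]*1000).astype(np.float32);print("panel",cv2.minAreaRect(q))
```

```text
[ 0.5003 -0.1878  0.2501]
drawer_handle 0.58 [297.1 166.5] [ 0.5449 -0.1759  0.0772]
lid_handle 0.68 [293.4 164.9] [ 0.541  -0.1747  0.0759]
handle 2424 ((566.45458984375, -155.74330139160156), (288.7523193359375, 58.57515335083008), 79.31039428710938) [ 0.5506 -0.1625  0.0763]
roof ((724.8858032226562, -190.98524475097656), (324.42608642578125, 245.9263916015625), 85.10540771484375)
panel ((592.3333740234375, -163.93026733398438), (292.3319091796875, 26.222734451293945), 84.77108764648438)
```

View pics/w1.png

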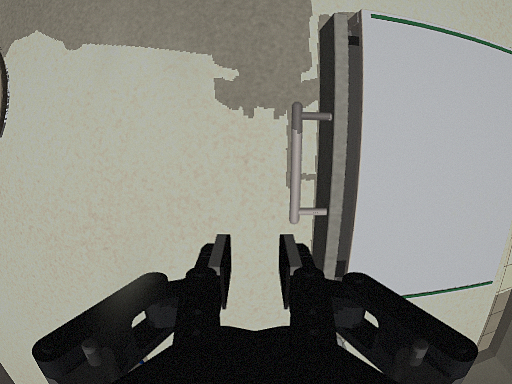

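The wrist picture shows the bar from (298,107) to (294,218), with the fingers left of it and the roof at the right. The roof fits 324 x 246 mm at yaw -0.0855.

```bash
cat >> h.py <<'E'
CY=-.0855; CU=np.array([np.cos(CY),np.sin(CY),0]); CV=np.array([-np.sin(CY),np.cos(CY),0])
C0=np.array([.7249,-.1910,0])-.208*CU      # cabinet origin
RD=np.c_[np.cross(CU,[0,0,-1]),CU,[0,0,-1]] # tool down, y along cabinet x
def cab(p): p=np.asarray(p)-C0; return np.stack([p@CU,p@CV,p[...,2]],-1)
E
python3 - <<'E'
from h import *
np.set_printoptions(precision=4,suppress=True)
P=np.load("wrist.npy")
q=cab(P[125:200,285:305].reshape(-1,3)); q=q[(q[:,2]>.066)&(q[:,2]<.085)]
print(np.percentile(q,[5,50,95],axis=0))
q=cab(P[60:270,300:360].reshape(-1,3)); q=q[(q[:,2]>.083)&(q[:,2]<.089)]; print("panel",np.percentile(q,[5,50,95],axis=0))
E
```

```text
[[ 0.0215 -0.0321  0.0735]
 [ 0.0259  0.0038  0.0769]
 [ 0.0312  0.0385  0.0785]]
panel [[ 0.0618 -0.1018  0.0844]
 [ 0.0682  0.0071  0.0861]
 [ 0.0752  0.0987  0.0873]]
```

Run:
```python
from h import *
p=C0+.026*CU+[0,0,.07]; print(p,delta(p,RD))
```

```text
[ 0.54356483 -0.17545795  0.07      ] (array([0.061, 0.166, 0.721]), array([ 0.   ,  0.   , -0.001]))
```

servo_tool([
  [[0.061, 0.166, 0.1], [0, 0, 0]],
  [[0.061, 0.166, 0.3], [0, 0, 0]],
  [[0.061, 0.166, 0.4], [0, 0, 0]],
  [[0.061, 0.166, 0.5], [0, 0, 0]],
  [[0.061, 0.166, 0.58], [0, 0, 0]],
  [[0.061, 0.166, 0.64], [0, 0, 0]],
  [[0.061, 0.166, 0.68], [0, 0, 0]],
  [[0.061, 0.166, 0.72], [0, 0, 0]],
  [[0.061, 0.166, 0.72], [0, 0, 0]],
])

```text
clock: 4.45
tcp_pos: [0.5433, -0.1747, 0.0695]
orientation: [-2.314, -2.123, 0.001]
contact_force: [0.1, 0.5, 0.2]
grip_width: 0.0256
gripper_force: 0.0
```

servo_tool([
  [[0, 0, 0], [0, 0, 0]],
  [[0, 0, 0], [0, 0, 0]],
  [[0, 0, 0], [0, 0, 0]],
  [[0, 0, 0], [0, 0, 0]],
  [[0, 0, 0], [0, 0, 0]],
], claw=1, squeeze=25)

```text
clock: 4.95
tcp_pos: [0.5442, -0.1748, 0.0709]
orientation: [2.314, 2.123, 0.001]
contact_force: [0.1, -0.2, 1.1]
grip_width: 0.0101
gripper_force: 24.7
```

servo_tool([
  [[0, -0.05, 0], [0, 0, 0]],
  [[0, -0.1, 0], [0, 0, 0]],
  [[0, -0.15, 0], [0.02, 0, 0]],
  [[0, -0.2, 0], [0.04, 0, 0]],
  [[0, -0.25, 0], [0.06, 0, 0]],
  [[0, -0.3, 0], [0.08, 0, 0]],
  [[0, -0.35, 0], [0.1, 0, 0]],
  [[0, -0.4, 0], [0.12, 0, 0]],
  [[0, -0.45, 0], [0.14, 0, 0]],
  [[0, -0.49, 0], [0.16, 0, 0]],
  [[0, -0.52, 0], [0.16, 0, 0]],
  [[0, -0.54, 0], [0.16, 0, 0]],
  [[0, -0.56, 0], [0.16, 0, 0]],
  [[0, -0.57, 0], [0.16, 0, 0]],
  [[0, -0.57, 0], [0.16, 0, 0]],
  [[0, -0.57, 0], [0.16, 0, 0]],
])

```text
clock: 6.55
tcp_pos: [0.4035, -0.1626, 0.0703]
orientation: [-2.173, -1.994, 0.247]
contact_force: [5.6, 0.9, -1.7]
grip_width: 0.0101
gripper_force: 26.0
```

Run:
```python
from h import *
o=r.get_obs();print(cab(o["tcp_pos"]),o["contact_force"],o["joints"],o["grip_width"])
```

```text
[-0.11465177  0.00089408  0.07034804] [ 5.629855    0.94872404 -1.66598697] [ 0.54886156  0.51192638 -0.40963445  2.07250256  0.2838523   0.8651243
 -0.13743908] 0.01014489317473729
```

servo_tool([
  [[0, -0.02, 0], [0, 0, 0]],
  [[0, -0.02, 0], [0, 0, 0]],
  [[0, -0.02, 0], [0, 0, 0]],
  [[0, -0.02, 0], [0, 0, 0]],
])

```text
clock: 6.95
tcp_pos: [0.4034, -0.1625, 0.0707]
orientation: [-2.178, -2.0, 0.237]
contact_force: [17.6, -2.9, -23.2]
grip_width: 0.0098
gripper_force: 25.2
```

servo_tool([
  [[0, 0, 0], [0, 0, 0]],
  [[0, 0.014, 0], [0, 0, 0]],
  [[0, 0.016, 0], [0, 0, 0]],
  [[0, -0.01, -0.1], [0, 0, 0]],
  [[0, -0.04, -0.2], [0, 0, 0]],
  [[0, -0.08, -0.3], [0, 0, 0]],
  [[0, -0.12, -0.5], [-0.08, 0, 0]],
  [[0, -0.14, -0.7], [-0.16, 0, 0]],
  [[0, -0.14, -0.7], [-0.16, 0, 0]],
], claw=0.7)

```text
clock: 7.85
tcp_pos: [0.4074, -0.1639, 0.2558]
orientation: [2.307, 2.113, 0.006]
contact_force: [1.3, -0.5, -0.7]
grip_width: 0.0254
gripper_force: 0.0
```

Run:
```python
from h import *
p=C0-.003*CU-.03*CV+[0,0,.26]; print(r.get_obs()["joints"],delta(p,RD))
```

```text
[ 0.70588417  0.10360144 -0.49401822  2.06447565  0.06462016  0.97407899
  0.0905659 ] (array([-0.119,  0.431, -0.011]), array([ 0.008,  0.004, -0.001]))
```

servo_tool([
  [[-0.12, 0.43, 0], [0, 0, 0]],
  [[-0.12, 0.43, 0], [0, 0, 0]],
  [[-0.12, 0.43, 0], [0, 0, 0]],
  [[-0.12, 0.43, 0], [0, 0, 0]],
  [[-0.12, 0.43, 0], [0, 0, 0]],
], claw=0.1)

```text
clock: 8.35
tcp_pos: [0.5094, -0.2014, 0.2486]
orientation: [-2.312, -2.122, 0.003]
contact_force: [0.2, 0.9, -0.6]
grip_width: 0.077
gripper_force: 0.0
```

```bash
cat >> h.py <<'E'
def caps(P,zlo,zhi,f,xr,yr):
    """centres of cap blobs within frame function f"""
    q=f(P); m=(q[...,2]>zlo)&(q[...,2]<zhi)&(q[...,0]>xr[0])&(q[...,0]<xr[1])&(q[...,1]>yr[0])&(q[...,1]<yr[1])
    n,l,s,c=cv2.connectedComponentsWithStats(m.astype(np.uint8)); out=[]
    for i in range(1,n):
        if s[i,4]>60:
            k=q[l==i]; ce,rad=cv2.minEnclosingCircle((k[:,:2]*1000).astype(np.float32)); out.append((np.round(ce,1),round(rad,1),np.round(np.median(k,0)*1000,1),np.round(c[i]),s[i,4]))
    return out
E
python3 - <<'E'
from h import *
np.set_printoptions(precision=4,suppress=True)
M=T();print(M[:3,3])
im,P=cloud("wrist"); save("w2",im); np.save("wrist",P)
for d in r.mark_of("wrist","jar1")[:6]: print(round(d["confidence"],2),np.round(d["uv"],1),cab(at(P,d["uv"],1)))
for c in caps(P,.066,.079,cab,(-.06,.055),(-.14,.14)): print(c)
E
```

```text
[ 0.5094 -0.2014  0.2486]
0.63 [261.9 115.7] [0.0011 0.0375 0.072 ]
0.59 [267.2 178.7] [ 0.0066 -0.0273  0.0727]
(array([ 2.1, 38.9]), 20.5, array([ 2.1, 39.5, 72.2]), array([263., 114.]), np.int32(1237))
(array([  9.4, -37. ]), 20.1, array([  9. , -35.9,  72.2]), array([269., 187.]), np.int32(1108))
```

View pics/w2.png

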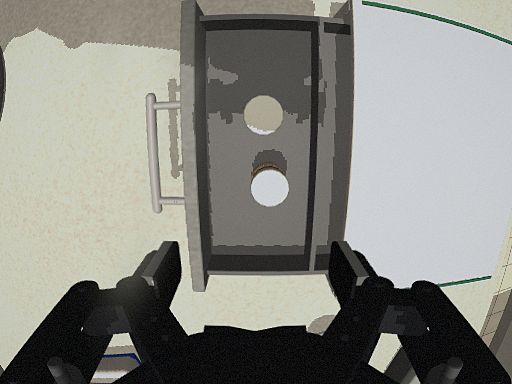

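Two jars, with caps at (263,114) and (269,187), at cabinet (2,39) and (9,-37) mm. The compartment holds nothing else.

Run:
```python
from h import *
p=C0+.0085*CU-.037*CV+[0,0,.052]; print(p,delta(p,RD))
```

```text
[ 0.52296911 -0.21082837  0.052     ] (array([-0.032,  0.059,  0.789]), array([-0.001,  0.   , -0.   ]))
```

servo_tool([
  [[-0.032, 0.059, 0.1], [0, 0, 0]],
  [[-0.032, 0.059, 0.3], [0, 0, 0]],
  [[-0.032, 0.059, 0.45], [0, 0, 0]],
  [[-0.032, 0.059, 0.58], [0, 0, 0]],
  [[-0.032, 0.059, 0.65], [0, 0, 0]],
  [[-0.032, 0.059, 0.72], [0, 0, 0]],
  [[-0.032, 0.059, 0.76], [0, 0, 0]],
  [[-0.032, 0.059, 0.79], [0, 0, 0]],
  [[-0.032, 0.059, 0.79], [0, 0, 0]],
], claw=0.35)

```text
clock: 9.35
tcp_pos: [0.5244, -0.2112, 0.052]
orientation: [-2.314, -2.123, 0.001]
contact_force: [0.3, -0.4, 0.6]
grip_width: 0.0553
gripper_force: 0.0
```

servo_tool([
  [[0, 0, 0], [0, 0, 0]],
  [[0, 0, 0], [0, 0, 0]],
  [[0, 0, 0], [0, 0, 0]],
  [[0, 0, 0], [0, 0, 0]],
  [[0, 0, 0], [0, 0, 0]],
], claw=1, squeeze=25)

```text
clock: 9.85
tcp_pos: [0.5256, -0.2115, 0.0531]
orientation: [2.314, 2.123, 0.001]
contact_force: [-0.6, 0.7, 6.0]
grip_width: 0.0395
gripper_force: 25.7
```

servo_tool([
  [[0, 0, -0.06], [0, 0, 0]],
  [[0, 0, -0.16], [0, 0, 0]],
  [[0, 0, -0.3], [0, 0, 0]],
  [[0, 0, -0.45], [0, 0, 0]],
  [[0, 0, -0.6], [0, 0, 0]],
  [[0, 0, -0.7], [0, 0, 0]],
  [[0, 0, -0.76], [0, 0, 0]],
  [[0, 0, -0.76], [0, 0, 0]],
])

```text
clock: 10.65
tcp_pos: [0.526, -0.2115, 0.2446]
orientation: [2.312, 2.121, 0.003]
contact_force: [-0.2, 0.3, -0.8]
grip_width: 0.0392
gripper_force: 25.5
```

Run:
```python
from h import *
o=r.get_obs();print(o["joints"],o["gripper_force"])
print(delta([.50,.11,.245],RD))
```

```text
[ 0.64915115  0.34300612 -0.46921998  1.80205393  0.17880868  1.03433358
  0.02593419] 25.49302786588669
(array([ 1.272, -0.214, -0.004]), array([ 0.002,  0.001, -0.   ]))
```

servo_tool([
  [[0.15, -0.02, 0], [0, 0, 0]],
  [[0.32, -0.05, 0], [0, 0, 0]],
  [[0.5, -0.1, 0], [0, 0, -0.03]],
  [[0.68, -0.1, 0], [0, 0, -0.05]],
  [[0.84, -0.1, 0], [0, 0, -0.07]],
  [[0.92, -0.1, 0], [0, 0, -0.07]],
  [[0.96, -0.1, 0], [0, 0, -0.07]],
  [[0.96, -0.1, 0], [0, 0, -0.07]],
])

```text
clock: 11.45
tcp_pos: [0.5201, 0.0309, 0.2411]
orientation: [-2.191, -2.249, 0.002]
contact_force: [0.3, -0.3, -0.9]
grip_width: 0.0392
gripper_force: 25.6
```

Run:
```python
from h import *
np.set_printoptions(precision=4,suppress=True)
o=r.get_obs();print(o["tcp_pos"],o["joints"],o["gripper_force"])
im,P=cloud("wrist"); save("w3",im); np.save("wrist",P)
for t in("chamber","key_grip","lid_handle","lid_hinge"):
    for d in r.mark_of("wrist",t)[:2]: print(t,round(d["confidence"],2),np.round(d["uv"],1),at(P,d["uv"],1))
x,y,z=np.moveaxis(P,-1,0)
def rect(m):
    q=(P[m][:,:2]*1000).astype(np.float32); return len(q),cv2.minAreaRect(q)
B=(x>.35)&(x<.66)&(y>0)&(y<.35)
print("floor",rect(B&(abs(z-.03)<.004)),"top",rect(B&(abs(z-.09)<.004)&(x<.62)))
m=B&(z>.11)&(z<.14)&(x<.45)&(y>.1); print("key",rect(m),P[m].mean(0),rect(m&(z>.127)))
```

```text
[0.5201 0.0309 0.2411] [ 0.333   0.294  -0.6084  1.8968  0.1956  1.0119 -0.334 ] 25.57088166475296
chamber 0.69 [264.5  42.1] [0.5263 0.1813 0.031 ]
key_grip 0.57 [125.3  28.7] [0.4094 0.1743 0.1324]
lid_handle 0.44 [125.7  28.4] [0.4107 0.1748 0.1329]
lid_hinge 0.59 [361.   35.4] [0.6154 0.1821 0.0947]
floor (18371, ((533.2310791015625, 161.57762145996094), (163.2176055908203, 155.63027954101562), 1.856183648109436)) top (16680, ((492.740966796875, 142.81394958496094), (250.80413818359375, 167.26866149902344), 1.3908406496047974))
key (823, ((407.0327453613281, 176.63815307617188), (12.895611763000488, 41.89023971557617), 82.09765625)) [0.41   0.1749 0.1281] (598, ((406.9527893066406, 177.05697631835938), (12.642425537109375, 41.68865203857422), 80.99305725097656))
```

View pics/w3.png

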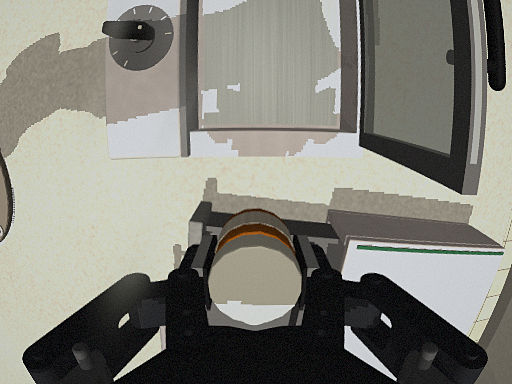

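The jar is held. The key sits at (130,30) with its bar near world x, and the chamber floor is visible at the top of the picture with its centre at about (0.528, 0.180).

```bash
cat >> h.py <<'E'
IY=.026; IU=np.array([np.cos(IY),np.sin(IY),0]); IV=np.array([-np.sin(IY),np.cos(IY),0])
CH=np.array([.528,.180,.03])
RI=np.c_[np.cross(IU,[0,0,-1]),IU,[0,0,-1]]
def cha(p): p=np.asarray(p)-CH; return np.stack([p@IU,p@IV,p[...,2]],-1)
E
python3 - <<'E'
from h import *
print(delta(CH-.003*IU+.035*IV+[0,0,.033],RI))
E
```

```text
(array([0.747, 0.03 , 0.715]), array([-0.   ,  0.   , -0.003]))
```

servo_tool([
  [[0.15, 0.03, 0], [0, 0, 0]],
  [[0.33, 0.03, 0], [0, 0, 0]],
  [[0.5, 0.03, 0], [0, 0, 0]],
  [[0.65, 0.03, 0], [0, 0, 0]],
  [[0.745, 0.03, 0], [0, 0, 0]],
  [[0.745, 0.03, 0.05], [0, 0, 0]],
  [[0.745, 0.03, 0.18], [0, 0, 0]],
  [[0.745, 0.03, 0.32], [0, 0, 0]],
  [[0.745, 0.03, 0.45], [0, 0, 0]],
  [[0.745, 0.03, 0.55], [0, 0, 0]],
  [[0.745, 0.03, 0.62], [0, 0, 0]],
  [[0.745, 0.03, 0.67], [0, 0, 0]],
  [[0.745, 0.03, 0.7], [0, 0, 0]],
  [[0.745, 0.03, 0.71], [0, 0, 0]],
  [[0.745, 0.03, 0.715], [0, 0, 0]],
  [[0.745, 0.03, 0.715], [0, 0, 0]],
])

```text
clock: 13.3
tcp_pos: [0.5244, 0.2165, 0.0641]
orientation: [2.195, 2.247, 0.002]
contact_force: [0.3, 0.0, -0.6]
grip_width: 0.0398
gripper_force: 25.6
```

Run:
```python
from h import *
o=r.get_obs();print(cha(o["tcp_pos"]),o["contact_force"],o["joints"])
```

```text
[-0.00269678  0.03654264  0.03414653] [ 0.25770042  0.0032844  -0.62604636] [-0.0821521   0.60667988 -0.54625947  1.92561396  0.45880929  0.73337663
 -0.87311522]
```

servo_tool([
  [[0, 0, 0.004], [0, 0, 0]],
  [[0, 0, 0.009], [0, 0, 0]],
  [[0, 0, 0.012], [0, 0, 0]],
  [[0, 0, 0.012], [0, 0, 0]],
])

```text
clock: 13.7
tcp_pos: [0.5241, 0.2164, 0.0611]
orientation: [2.194, 2.247, 0.001]
contact_force: [-0.6, -1.6, 5.0]
grip_width: 0.0394
gripper_force: 26.1
```

servo_tool([
  [[0, 0, 0], [0, 0, 0]],
  [[0, 0, 0], [0, 0, 0]],
  [[0, 0, 0], [0, 0, 0]],
  [[0, 0, 0], [0, 0, 0]],
  [[0, 0, -0.1], [0, 0, 0]],
  [[0, 0, -0.25], [0, 0, 0]],
  [[0, 0, -0.42], [0, 0, 0]],
  [[0, 0, -0.58], [0, 0, 0]],
  [[0, 0, -0.7], [0, 0, 0]],
  [[0, 0, -0.7], [0, 0, 0]],
], claw=0.35)

```text
clock: 14.7
tcp_pos: [0.5259, 0.2179, 0.2402]
orientation: [2.193, 2.245, 0.012]
contact_force: [-0.7, 1.1, -1.2]
grip_width: 0.0554
gripper_force: 0.0
```

Run:
```python
from h import *
print(r.get_obs()["contact_force"],delta(C0-.003*CU-.03*CV+[0,0,.25],RD))
```

```text
[-0.69691302  1.14884948 -1.16393907] (array([-1.681, -0.095, -0.045]), array([ 0.005, -0.002,  0.07 ]))
```

Contact was felt and the jar released. Now back to the drawer, with another look there.

servo_tool([
  [[-0.2, 0, 0], [0, 0, 0]],
  [[-0.4, 0, 0], [0, 0, 0]],
  [[-0.6, 0, 0], [0, 0, 0]],
  [[-0.8, 0, 0], [0, 0, 0]],
  [[-0.98, -0.05, -0.03], [0, 0, 0.07]],
  [[-0.98, -0.05, -0.03], [0, 0, 0.07]],
])

```text
clock: 15.3
tcp_pos: [0.5158, -0.0368, 0.2423]
orientation: [2.328, 2.107, -0.006]
contact_force: [0.4, 0.0, -1.0]
grip_width: 0.0555
gripper_force: 0.0
```

servo_tool([
  [[-0.2, 0, 0], [0, 0, 0]],
  [[-0.4, 0, 0], [0, 0, 0]],
  [[-0.6, 0, 0], [0, 0, 0]],
  [[-0.68, 0, 0], [0, 0, 0]],
  [[-0.68, 0, 0], [0, 0, 0]],
])

```text
clock: 15.8
tcp_pos: [0.5014, -0.2021, 0.2419]
orientation: [-2.321, -2.116, 0.003]
contact_force: [0.5, 0.2, -0.0]
grip_width: 0.0558
gripper_force: 0.0
```

Run:
```python
from h import *
np.set_printoptions(precision=4,suppress=True)
M=T();print(M[:3,3])
im,P=cloud("wrist"); np.save("wrist",P)
C=caps(P,.066,.079,cab,(-.06,.055),(-.14,.14))
for c in C: print(c)
a,b=C[0][0]/1000; p=C0+a*CU+b*CV+[0,0,.052]; print(delta(p,RD))
im,P=cloud("top")
for c in caps(P,.04,.06,cha,(-.07,.07),(-.09,.09)): print("ch",c)
```

```text
[ 0.5014 -0.2021  0.2419]
(array([ 2.4, 39. ]), 20.3, array([ 2.6, 39. , 72.3]), array([271., 113.]), np.int32(1297))
(array([0.265, 0.063, 0.761]), array([-0.001, -0.   , -0.002]))
ch (array([-4.5, 32.7]), 19.9, array([-4.9, 32.1, 50.1]), array([201., 194.]), np.int32(80))
```

servo_tool([
  [[0.15, 0.063, 0], [0, 0, 0]],
  [[0.265, 0.063, 0.1], [0, 0, 0]],
  [[0.265, 0.063, 0.27], [0, 0, 0]],
  [[0.265, 0.063, 0.43], [0, 0, 0]],
  [[0.265, 0.063, 0.56], [0, 0, 0]],
  [[0.265, 0.063, 0.65], [0, 0, 0]],
  [[0.265, 0.063, 0.71], [0, 0, 0]],
  [[0.265, 0.063, 0.745], [0, 0, 0]],
  [[0.265, 0.063, 0.76], [0, 0, 0]],
  [[0.265, 0.063, 0.76], [0, 0, 0]],
])

```text
clock: 16.9
tcp_pos: [0.5244, -0.1332, 0.0534]
orientation: [2.314, 2.124, 0.001]
contact_force: [0.3, -0.5, -0.4]
grip_width: 0.0555
gripper_force: 0.0
```

servo_tool([
  [[0, 0, 0], [0, 0, 0]],
  [[0, 0, 0], [0, 0, 0]],
  [[0, 0, 0], [0, 0, 0]],
  [[0, 0, 0], [0, 0, 0]],
  [[0, 0, 0], [0, 0, 0]],
], claw=1)

```text
clock: 17.4
tcp_pos: [0.5248, -0.1337, 0.0541]
orientation: [2.314, 2.122, 0.002]
contact_force: [-0.9, 0.6, 7.0]
grip_width: 0.0394
gripper_force: 25.6
```

servo_tool([
  [[0, 0, -0.06], [0, 0, 0]],
  [[0, 0, -0.16], [0, 0, 0]],
  [[0, 0, -0.3], [0, 0, 0]],
  [[0, 0, -0.45], [0, 0, 0]],
  [[0, 0, -0.6], [0, 0, 0]],
  [[0, 0, -0.7], [0, 0, 0]],
  [[0, 0, -0.76], [0, 0, 0]],
  [[0, 0, -0.76], [0, 0, 0]],
])

```text
clock: 18.2
tcp_pos: [0.5249, -0.1338, 0.2453]
orientation: [2.313, 2.121, 0.003]
contact_force: [-0.1, 0.7, -1.5]
grip_width: 0.0392
gripper_force: 25.4
```

Run:
```python
from h import *
o=r.get_obs();print(o["grip_width"],o["gripper_force"])
im,P=cloud("top")
for c in caps(P,.04,.06,cha,(-.07,.07),(-.09,.09)): print("ch",c)
for c in caps(P,.066,.079,cab,(-.06,.055),(-.14,.14)): print("dr",c)
print(delta(CH-.003*IU-.035*IV+[0,0,.21],RI))
```

```text
0.03921788134167613 25.416938066482544
ch (array([-4.5, 33.9]), 19.6, array([-5.1, 32.3, 49.9]), array([201., 194.]), np.int32(78))
(array([ 1.111, -0.088,  0.013]), array([ 0.001,  0.   , -0.072]))
```

servo_tool([
  [[0.15, -0.02, 0], [0, 0, 0]],
  [[0.32, -0.05, 0], [0, 0, 0]],
  [[0.5, -0.08, 0], [0, 0, -0.03]],
  [[0.68, -0.08, 0], [0, 0, -0.05]],
  [[0.84, -0.08, 0], [0, 0, -0.07]],
  [[0.95, -0.08, 0], [0, 0, -0.07]],
  [[1, -0.08, 0], [0, 0, -0.07]],
  [[1, -0.08, 0], [0, 0, -0.07]],
])

```text
clock: 19.05
tcp_pos: [0.5247, 0.1185, 0.2417]
orientation: [-2.19, -2.25, 0.002]
contact_force: [0.0, -0.7, -0.0]
grip_width: 0.0395
gripper_force: 25.4
```

Run:
```python
from h import *
print(delta(CH-.003*IU-.035*IV+[0,0,.035],RI),r.get_obs()["gripper_force"])
im,P=cloud("top")
for c in caps(P,.04,.06,cha,(-.07,.07),(-.09,.09)): print("ch",c)
```

```text
(array([0.105, 0.009, 0.707]), array([-0.002, -0.   ,  0.001])) 25.42832314968109
```

Run:
```python
from h import *
im,P=cloud("wrist")
for c in caps(P,.04,.06,cha,(-.07,.07),(-.09,.09)): print("ch",c)
```

```text
ch (array([-2.7, 36.6]), 20.5, array([-2.5, 36.6, 50.3]), array([257.,  81.]), np.int32(1382))
```

servo_tool([
  [[0.105, 0.009, 0.05], [0, 0, 0]],
  [[0.105, 0.009, 0.18], [0, 0, 0]],
  [[0.105, 0.009, 0.32], [0, 0, 0]],
  [[0.105, 0.009, 0.45], [0, 0, 0]],
  [[0.105, 0.009, 0.55], [0, 0, 0]],
  [[0.105, 0.009, 0.62], [0, 0, 0]],
  [[0.105, 0.009, 0.67], [0, 0, 0]],
  [[0.105, 0.009, 0.7], [0, 0, 0]],
  [[0.105, 0.009, 0.71], [0, 0, 0]],
  [[0.105, 0.009, 0.718], [0, 0, 0]],
  [[0.105, 0.009, 0.718], [0, 0, 0]],
  [[0.105, 0.009, 0.718], [0, 0, 0]],
])

```text
clock: 20.35
tcp_pos: [0.5276, 0.1437, 0.0641]
orientation: [2.194, 2.247, 0.002]
contact_force: [-0.3, -0.7, -1.1]
grip_width: 0.0394
gripper_force: 25.4
```

servo_tool([
  [[0, 0, 0.004], [0, 0, 0]],
  [[0, 0, 0.008], [0, 0, 0]],
  [[0, 0, 0.01], [0, 0, 0]],
  [[0, 0, 0.01], [0, 0, 0]],
])

```text
clock: 20.75
tcp_pos: [0.5274, 0.1436, 0.0621]
orientation: [2.194, 2.247, 0.0]
contact_force: [-2.7, -2.3, 9.5]
grip_width: 0.0395
gripper_force: 26.4
```

servo_tool([
  [[0, 0, 0], [0, 0, 0]],
  [[0, 0, 0], [0, 0, 0]],
  [[0, 0, 0], [0, 0, 0]],
  [[0, 0, 0], [0, 0, 0]],
  [[0, 0, -0.1], [0, 0, 0]],
  [[0, 0, -0.25], [0, 0, 0]],
  [[0, 0, -0.42], [0, 0, 0]],
  [[0, 0, -0.58], [0, 0, 0]],
  [[0, 0, -0.7], [0, 0, 0]],
  [[0, 0, -0.7], [0, 0, 0]],
], claw=0.35)

```text
clock: 21.75
tcp_pos: [0.5294, 0.1447, 0.2405]
orientation: [2.192, 2.245, 0.011]
contact_force: [0.1, -0.4, -0.1]
grip_width: 0.0552
gripper_force: 0.0
```

servo_tool([
  [[-0.2, 0, 0], [0, 0, 0]],
  [[-0.36, 0, 0], [0, 0, 0]],
  [[-0.36, 0, 0], [0, 0, 0]],
  [[-0.36, 0, 0], [0, 0, 0]],
])

```text
clock: 22.15
tcp_pos: [0.5289, 0.0523, 0.235]
orientation: [-2.197, -2.244, 0.002]
contact_force: [0.4, 0.9, 1.0]
grip_width: 0.0555
gripper_force: 0.0
```

Run:
```python
from h import *
np.set_printoptions(precision=4,suppress=True)
M=T(); print(M[:3,3])
im,P=cloud("wrist"); save("w4",im); np.save("wrist",P)
for c in caps(P,.04,.06,cha,(-.07,.07),(-.09,.09)): print("ch",c)
q=cha(P)
for z0 in np.arange(.08,.24,.02):
    m=(abs(q[...,2]-z0)<.01)&(q[...,0]>.06)&(q[...,0]<.2)&(abs(q[...,1])<.12)
    print(z0,m.sum(),np.percentile(q[m],[5,50,95],axis=0).round(3).tolist() if m.sum()>9 else "")
```

```text
[0.5289 0.0523 0.235 ]
ch (array([-2.9, 36.2]), 20.4, array([-3.2, 34.5, 50.2]), array([253.,  17.]), np.int32(1336))
ch (array([ -1.7, -37.6]), 20.2, array([ -1.7, -37.7,  50.2]), array([255.,  91.]), np.int32(1426))
0.08 1175 [[0.086, -0.099, 0.071], [0.087, -0.031, 0.08], [0.088, 0.039, 0.089]]
0.1 1340 [[0.085, -0.1, 0.091], [0.086, -0.036, 0.101], [0.087, 0.032, 0.109]]
0.12000000000000001 1620 [[0.084, -0.1, 0.111], [0.085, -0.038, 0.121], [0.086, 0.025, 0.129]]
0.14 1991 [[0.083, -0.1, 0.131], [0.084, -0.041, 0.14], [0.085, 0.018, 0.149]]
0.16000000000000003 2547 [[0.082, -0.101, 0.151], [0.083, -0.046, 0.161], [0.084, 0.011, 0.169]]
0.18000000000000002 3221 [[0.081, -0.101, 0.171], [0.082, -0.048, 0.181], [0.083, 0.005, 0.189]]
0.2 6586 [[0.08, -0.098, 0.192], [0.081, -0.038, 0.204], [0.124, 0.005, 0.209]]
0.22000000000000003 6237 [[0.079, -0.102, 0.211], [0.08, -0.054, 0.222], [0.083, -0.007, 0.23]]
```

View pics/w4.png

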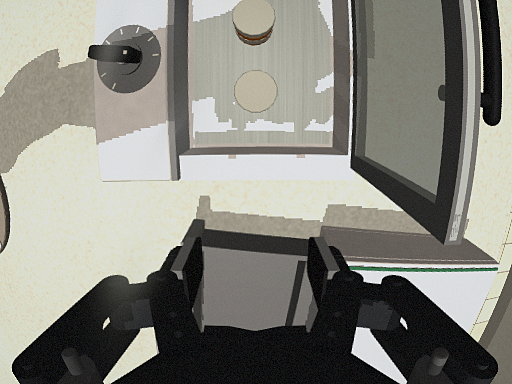

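Both jars stand upright, with caps at (253,17) and (255,91). The lid is at about 1.52 rad, its plate edge runs (350,0)–(455,240), and its handle is at the upper right. Next I'll go behind the lid with shut fingers.

Run:
```python
from h import *
np.set_printoptions(precision=4,suppress=True)
s=CH*[1,1,0]+.14*IU-.075*IV
print(delta(s+[0,0,.34],RI), delta(s+[0,0,.24],RI))
H=.0865; tgt0=np.array([.14,.24])
for t in np.radians(np.r_[90:-1:-10]):
    x=H-.13*np.cos(t)+.008*np.sin(t)+.0145; z=.09+.13*np.sin(t)+.008*np.cos(t)+.019
    print(round(np.degrees(t)),((np.array([x,z])-tgt0)*[1,-1]/.25).round(3))
```

```text
(array([ 0.206,  0.569, -0.419]), array([-0.001, -0.   , -0.001])) (array([ 0.206,  0.569, -0.019]), array([-0.001, -0.   , -0.001]))
90 [-0.124  0.004]
80 [-0.215  0.006]
70 [-0.304  0.024]
60 [-0.388  0.058]
50 [-0.466  0.105]
40 [-0.534  0.165]
30 [-0.59   0.236]
20 [-0.634  0.316]
10 [-0.663  0.402]
0 [-0.676  0.492]
```

servo_tool([
  [[0, 0, -0.2], [0, 0, 0]],
  [[0, 0, -0.38], [0, 0, 0]],
  [[0, 0, -0.42], [0, 0, 0]],
  [[0, 0, -0.42], [0, 0, 0]],
], claw=1)

```text
clock: 22.6
tcp_pos: [0.5301, 0.0555, 0.3427]
orientation: [2.19, 2.249, 0.005]
contact_force: [-0.1, 0.5, -0.9]
grip_width: 0.0003
gripper_force: 0.0
```

servo_tool([
  [[0.2, 0.15, 0], [0, 0, 0]],
  [[0.2, 0.33, 0], [0, 0, 0]],
  [[0.2, 0.5, 0], [0, 0, 0]],
  [[0.2, 0.57, 0], [0, 0, 0]],
  [[0.2, 0.57, 0], [0, 0, 0]],
  [[0.2, 0.57, 0.15], [0, 0, 0]],
  [[0.2, 0.57, 0.3], [0, 0, 0]],
  [[0.2, 0.57, 0.41], [0, 0, 0]],
  [[0.2, 0.57, 0.41], [0, 0, 0]],
  [[0.2, 0.57, 0.41], [0, 0, 0]],
])

```text
clock: 23.6
tcp_pos: [0.6696, 0.1075, 0.2383]
orientation: [-2.193, -2.248, 0.002]
contact_force: [0.1, -0.2, 0.4]
grip_width: -0.0005
gripper_force: 0.0
```

Run:
```python
from h import *
p=r.get_obs()["tcp_pos"];print(cha(p)+[0,0,.03])
im,P=cloud("top")
for c in caps(P,.04,.06,cha,(-.07,.07),(-.09,.09)): print("ch",c)
```

```text
[ 0.13963347 -0.07618853  0.23834498]
ch (array([-4.5, 32.9]), 19.9, array([-5. , 32.1, 49.2]), array([201., 194.]), np.int32(79))
ch (array([ -3. , -42.1]), 20.1, array([ -3.2, -41. ,  50.4]), array([219., 193.]), np.int32(78))
```

servo_tool([
  [[0, -0.08, 0], [0, 0, 0]],
  [[0, -0.124, 0], [0, 0, 0]],
  [[0, -0.17, 0], [0, 0, 0]],
  [[0, -0.215, 0], [0, 0, 0]],
  [[0, -0.26, 0.01], [0, 0, 0]],
  [[0, -0.304, 0.02], [0, 0, 0]],
  [[0, -0.346, 0.037], [0, 0, 0]],
  [[0, -0.388, 0.055], [0, 0, 0]],
  [[0, -0.427, 0.078], [0, 0, 0]],
  [[0, -0.466, 0.1], [0, 0, 0]],
  [[0, -0.5, 0.13], [0, 0, 0]],
  [[0, -0.534, 0.16], [0, 0, 0]],
  [[0, -0.562, 0.195], [0, 0, 0]],
  [[0, -0.59, 0.23], [0, 0, 0]],
  [[0, -0.61, 0.27], [0, 0, 0]],
  [[0, -0.634, 0.31], [0, 0, 0]],
  [[0, -0.634, 0.31], [0, 0, 0]],
])

```text
clock: 25.35
tcp_pos: [0.5103, 0.1027, 0.1591]
orientation: [-2.193, -2.247, 0.005]
contact_force: [-0.5, -1.2, 0.6]
grip_width: -0.0005
gripper_force: 0.0
```

Run:
```python
from h import *
p=r.get_obs()["tcp_pos"];print(cha(p)+[0,0,.03])
im,P=cloud("scene"); save("s5",cv2.resize(im[180:300,200:340],None,fx=3,fy=3))
```

```text
[-0.01971651 -0.07679997  0.15913858]
```

View pics/s5.png

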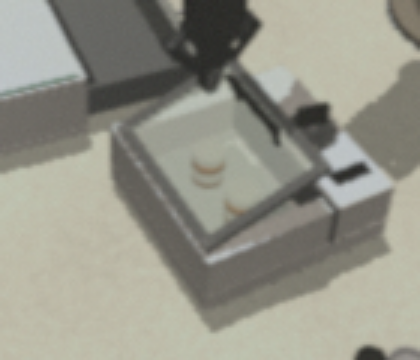

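The lid is about 20° above closed, the gripper is on its right edge at (215,80), and the jars stand below at (208,165) and (235,207). I'll finish gently.

servo_tool([
  [[0, -0.015, 0.04], [0, 0, 0]],
  [[0, -0.028, 0.08], [0, 0, 0]],
  [[0, -0.035, 0.11], [0, 0, 0]],
  [[0, -0.04, 0.14], [0, 0, 0]],
  [[0, -0.04, 0.16], [0, 0, 0]],
  [[0, -0.04, 0.17], [0, 0, 0]],
  [[0, -0.04, 0.18], [0, 0, 0]],
  [[0, -0.04, 0.185], [0, 0, 0]],
  [[0, -0.04, 0.185], [0, 0, 0]],
])

```text
clock: 26.3
tcp_pos: [0.5016, 0.1029, 0.1173]
orientation: [2.194, 2.247, -0.004]
contact_force: [-12.2, -4.5, 33.0]
grip_width: -0.0001
gripper_force: 16.7
```

servo_tool([
  [[0, 0, -0.06], [0, 0, 0]],
  [[0, 0, -0.25], [0, 0, 0]],
  [[0, 0, -0.45], [0, 0, 0]],
  [[0, -0.05, -0.55], [0, 0, 0]],
  [[0, -0.05, -0.55], [0, 0, 0]],
])

```text
clock: 26.8
tcp_pos: [0.4908, 0.1036, 0.2562]
orientation: [2.191, 2.245, 0.008]
contact_force: [0.3, 0.5, -0.1]
grip_width: 0.0
gripper_force: 0.0
```

Run:
```python
from h import *
np.set_printoptions(precision=4,suppress=True)
o=r.get_obs();print(o["tcp_pos"],o["joints"])
im,P=cloud("wrist"); save("w6",im)
q=cha(P)
m=(q[...,0]>-.1)&(q[...,0]<.09)&(abs(q[...,1])<.12)&(q[...,2]>.05)&(q[...,2]<.085)
a=q[m]; A=np.c_[a[:,:2],np.ones(len(a))]; 
for k in range(4):
    c=np.linalg.lstsq(A,a[:,2],rcond=None)[0]; e=abs(A@c-a[:,2])<.003; A,a=A[e],a[e]
print("lid plane",c,len(a))
for x0 in np.arange(-.08,.08,.02):
    k=m&(abs(q[...,0]-x0)<.01); print(round(x0,2),k.sum(),np.percentile(q[k][:,2],[10,50,90]) if k.sum() else "")
m=(q[...,2]>.09)&(q[...,0]>-.17)&(q[...,0]<-.09)&(abs(q[...,1])<.06)&(q[...,2]<.108)
w=P[m&(P[...,2]>.124)]; print("key",len(w),w.mean(0) if len(w) else "",cv2.minAreaRect((w[:,:2]*1000).astype(np.float32)))
```

```text
[0.4908 0.1036 0.2562] [ 0.2894  0.2563 -0.721   1.9219  0.1995  1.0277 -0.494 ]
lid plane [0.0031 0.0008 0.0689] 31763
-0.08 4225 [0.0598 0.0694 0.0707]
-0.06 3339 [0.0678 0.0691 0.0703]
-0.04 4270 [0.0678 0.0689 0.07  ]
-0.02 4759 [0.0678 0.0688 0.0699]
0.0 4595 [0.0678 0.0689 0.07  ]
0.02 4473 [0.0678 0.0688 0.07  ]
0.04 4330 [0.0677 0.0688 0.07  ]
0.06 4169 [0.0676 0.0688 0.0699]
key 635 [0.408  0.1771 0.1317] ((406.56658935546875, 177.2511444091797), (12.405284881591797, 42.357662200927734), 80.89411163330078)
```

View pics/w6.png

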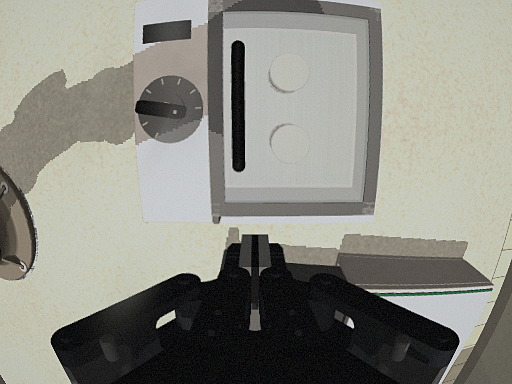

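The lid is flat on the rim with its black handle at (238,105). The jars are upright underneath at (290,73) and (290,143), and the key bar is at (160,108), pointing about -9° from world x.

```bash
cat >> h.py <<'E'
def RK(deg):
    a=np.radians(deg); y=np.array([np.cos(a),np.sin(a),0]); return np.c_[np.cross(y,[0,0,-1]),y,[0,0,-1]]
KEY=np.array([.4068,.1772,.126])
E
python3 - <<'E'
from h import *
print(delta(KEY+[0,0,.09],RK(80.9)))
E
```

```text
(array([ 0.306, -0.327,  0.151]), array([ 0.002,  0.002, -0.884]))
```

servo_tool([
  [[0.2, -0.2, 0], [0, 0, -0.1]],
  [[0.3, -0.3, 0], [0, 0, -0.19]],
  [[0.306, -0.327, 0], [0, 0, -0.28]],
  [[0.306, -0.327, 0.05], [0, 0, -0.37]],
  [[0.306, -0.327, 0.15], [0, 0, -0.46]],
  [[0.306, -0.327, 0.15], [0, 0, -0.55]],
  [[0.306, -0.327, 0.15], [0, 0, -0.64]],
  [[0.306, -0.327, 0.15], [0, 0, -0.73]],
  [[0.306, -0.327, 0.15], [0, 0, -0.82]],
  [[0.306, -0.327, 0.15], [0, 0, -0.884]],
  [[0.306, -0.327, 0.15], [0, 0, -0.884]],
  [[0.306, -0.327, 0.15], [0, 0, -0.884]],
], claw=0.65)

```text
clock: 28.05
tcp_pos: [0.4057, 0.1768, 0.2139]
orientation: [-0.253, -3.13, 0.0]
contact_force: [-0.7, 0.4, 0.9]
grip_width: 0.0297
gripper_force: 0.0
```

Run:
```python
from h import *
print(r.get_obs()["joints"].round(3),delta(KEY,RK(80.9)))
```

```text
[ 0.354  0.28  -1.024  2.074  0.295  0.942  0.58 ] (array([-0.005,  0.003,  0.351]), array([-0.   , -0.001, -0.002]))
```

servo_tool([
  [[-0.005, 0.003, 0.1], [0, 0, 0]],
  [[-0.005, 0.003, 0.2], [0, 0, 0]],
  [[-0.005, 0.003, 0.28], [0, 0, 0]],
  [[-0.005, 0.003, 0.32], [0, 0, 0]],
  [[-0.005, 0.003, 0.35], [0, 0, 0]],
  [[-0.005, 0.003, 0.35], [0, 0, 0]],
])

```text
clock: 28.65
tcp_pos: [0.4072, 0.1776, 0.1268]
orientation: [-0.249, -3.131, 0.001]
contact_force: [0.1, 0.6, 0.4]
grip_width: 0.0298
gripper_force: 0.0
```

servo_tool([
  [[0, 0, 0], [0, 0, 0]],
  [[0, 0, 0], [0, 0, 0]],
  [[0, 0, 0], [0, 0, 0]],
  [[0, 0, 0], [0, 0, 0]],
], claw=1, squeeze=25)

```text
clock: 29.05
tcp_pos: [0.4078, 0.1776, 0.128]
orientation: [0.249, 3.13, -0.0]
contact_force: [-2.1, -1.1, 6.6]
grip_width: 0.0116
gripper_force: 28.3
```

Run:
```python
from h import *
print(r.get_obs()["joints"].round(3),T().round(3),delta(KEY,RK(80.9)))
```

```text
[ 0.223  0.422 -0.916  2.152  0.481  0.782  0.41 ] [[-0.987  0.158  0.001  0.408]
 [ 0.158  0.987 -0.     0.178]
 [-0.001 -0.    -1.     0.128]
 [ 0.     0.     0.     1.   ]] (array([ 0.004, -0.002,  0.008]), array([-0.   ,  0.001, -0.   ]))
```

servo_tool([
  [[0, 0, 0], [0, 0, 0.07]],
  [[0, 0, 0], [0, 0, 0.14]],
  [[0, 0, 0], [0, 0, 0.21]],
  [[0, 0, 0], [0, 0, 0.28]],
  [[0, 0, 0], [0, 0, 0.35]],
  [[0, 0, 0], [0, 0, 0.42]],
  [[0, 0, 0], [0, 0, 0.49]],
  [[0, 0, 0], [0, 0, 0.56]],
  [[0, 0, 0], [0, 0, 0.63]],
  [[0, 0, 0], [0, 0, 0.7]],
  [[0, 0, 0], [0, 0, 0.77]],
  [[0, 0, 0], [0, 0, 0.84]],
  [[0, 0, 0], [0, 0, 0.91]],
  [[0, 0, 0], [0, 0, 0.95]],
  [[0, 0, 0], [0, 0, 0.95]],
])

```text
clock: 30.55
tcp_pos: [0.4061, 0.1761, 0.1279]
orientation: [2.31, 2.127, -0.006]
contact_force: [-7.7, -5.9, 16.5]
grip_width: 0.0113
gripper_force: 29.6
```

Run:
```python
from h import *
o=r.get_obs();print(o["joints"].round(3),T().round(3),o["moment"],o["grip_width"])
```

```text
[-0.051  0.331 -0.578  2.169  0.277  0.715 -0.899] [[ 0.082  0.997 -0.002  0.406]
 [ 0.997 -0.082 -0.004  0.176]
 [-0.004 -0.002 -1.     0.128]
 [ 0.     0.     0.     1.   ]] [-1.40513454  1.64043107 -0.04141529] 0.011284669305892267
```

servo_tool([
  [[0, 0, -0.006], [0, 0, 0.07]],
  [[0, 0, -0.008], [0, 0, 0.14]],
  [[0, 0, -0.008], [0, 0, 0.21]],
  [[0, 0, -0.008], [0, 0, 0.28]],
  [[0, 0, -0.008], [0, 0, 0.35]],
  [[0, 0, -0.008], [0, 0, 0.42]],
  [[0, 0, -0.008], [0, 0, 0.49]],
  [[0, 0, -0.008], [0, 0, 0.56]],
  [[0, 0, -0.008], [0, 0, 0.63]],
  [[0, 0, -0.008], [0, 0, 0.7]],
  [[0, 0, -0.008], [0, 0, 0.77]],
  [[0, 0, -0.008], [0, 0, 0.84]],
  [[0, 0, -0.008], [0, 0, 0.91]],
  [[0, 0, -0.008], [0, 0, 0.95]],
  [[0, 0, -0.008], [0, 0, 0.95]],
])

```text
clock: 32.05
tcp_pos: [0.4044, 0.1777, 0.1281]
orientation: [3.14, -0.002, -0.008]
contact_force: [-6.3, 2.3, -6.6]
grip_width: 0.0112
gripper_force: 26.5
```

Run:
```python
from h import *
o=r.get_obs();print(o["joints"].round(3),T().round(3),o["moment"],o["grip_width"])
```

```text
[-0.318  0.29  -0.271  2.186  0.119  0.684 -2.243] [[ 1.    -0.002 -0.005  0.404]
 [-0.002 -1.    -0.001  0.178]
 [-0.005  0.001 -1.     0.128]
 [ 0.     0.     0.     1.   ]] [ 0.51363081  1.15690646 -0.05204852] 0.011208845095709406
```

servo_tool([
  [[0, 0, 0], [0, 0, 0]],
  [[0, 0, 0], [0, 0, 0]],
  [[0, 0, -0.05], [0, 0, 0]],
  [[0, 0, -0.15], [0, 0, 0]],
  [[0, 0, -0.25], [0, 0, 0]],
  [[0, 0, -0.25], [0, 0, -0.09]],
  [[0, 0, -0.25], [0, 0, -0.18]],
  [[0, 0, -0.25], [0, 0, -0.27]],
  [[0, 0, -0.25], [0, 0, -0.36]],
  [[0, 0, -0.25], [0, 0, -0.45]],
  [[0, 0, -0.25], [0, 0, -0.54]],
  [[0, 0, -0.25], [0, 0, -0.63]],
  [[0, 0, -0.25], [0, 0, -0.72]],
  [[0, 0, -0.25], [0, 0, -0.81]],
  [[0, 0, -0.25], [0, 0, -0.9]],
  [[0, 0, -0.25], [0, 0, -1]],
  [[0, 0, -0.25], [0, 0, -1]],
  [[0, 0, -0.25], [0, 0, -1]],
], claw=0.65)

```text
clock: 33.85
tcp_pos: [0.4079, 0.1776, 0.1921]
orientation: [2.227, 2.215, 0.001]
contact_force: [0.5, 0.3, 0.8]
grip_width: 0.0298
gripper_force: 0.0
```

servo_tool([
  [[0, 0, 0], [0, 0, -0.09]],
  [[0, 0, 0], [0, 0, -0.18]],
  [[0, 0, 0], [0, 0, -0.27]],
  [[0, 0, 0], [0, 0, -0.36]],
  [[0, 0, 0], [0, 0, -0.45]],
  [[0, 0, 0], [0, 0, -0.54]],
  [[0, 0, 0], [0, 0, -0.63]],
  [[0, 0, 0], [0, 0, -0.72]],
  [[0, 0, 0], [0, 0, -0.81]],
  [[0, 0, 0], [0, 0, -0.9]],
  [[0, 0, 0], [0, 0, -1]],
  [[0, 0, 0], [0, 0, -1]],
  [[0, 0, 0], [0, 0, -1]],
])

```text
clock: 35.15
tcp_pos: [0.4076, 0.1776, 0.1918]
orientation: [0.011, 3.141, 0.0]
contact_force: [-0.2, -0.3, 0.0]
grip_width: 0.0297
gripper_force: 0.0
```

Run:
```python
from h import *
o=r.get_obs();print(o["joints"].round(3),T().round(3))
for n in("scene","top","wrist"):
    im,P=cloud(n); q=cha(P)
    m=(q[...,0]>-.17)&(q[...,0]<-.09)&(abs(q[...,1])<.05)&(P[...,2]>.122)&(P[...,2]<.138); w=P[m]
    if len(w)>8: print(n,len(w),w.mean(0),cv2.minAreaRect((w[:,:2]*1000).astype(np.float32)))
    if n=="wrist": save("w7",im)
print(delta(KEY,RK(90)))
```

```text
[ 0.122  0.252 -0.757  2.104  0.227  0.865  0.796] [[-1.     0.007  0.     0.408]
 [ 0.007  1.     0.     0.178]
 [-0.     0.    -1.     0.192]
 [ 0.     0.     0.     1.   ]]
scene 43 [0.40823957 0.18062063 0.13076612] ((406.2025451660156, 179.7875518798828), (14.476122856140137, 40.76871109008789), 86.31078338623047)
wrist 1071 [0.40400385 0.17707952 0.13137637] ((405.74713134765625, 176.9799346923828), (11.75826358795166, 41.276885986328125), 89.93561553955078)
(array([ 0.003, -0.002,  0.263]), array([-0.   ,  0.   , -0.003]))
```

View pics/w7.png

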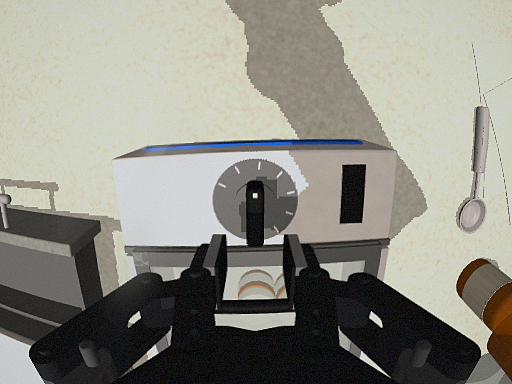

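The key bar at (255,215) lies between the open fingers and is aligned with them.

servo_tool([
  [[0.003, 0, 0.1], [0, 0, 0]],
  [[0.003, 0, 0.18], [0, 0, 0]],
  [[0.003, 0, 0.23], [0, 0, 0]],
  [[0.003, 0, 0.255], [0, 0, 0]],
  [[0.003, 0, 0.255], [0, 0, 0]],
])

```text
clock: 35.8
tcp_pos: [0.4064, 0.1777, 0.1276]
orientation: [-0.002, -3.14, 0.0]
contact_force: [0.0, 0.4, 0.4]
grip_width: 0.0299
gripper_force: 0.0
```

servo_tool([
  [[0, 0, 0], [0, 0, 0]],
  [[0, 0, 0], [0, 0, 0]],
  [[0, 0, 0], [0, 0, 0]],
  [[0, 0, 0], [0, 0, 0]],
  [[0, 0, 0], [0, 0, 0.06]],
  [[0, 0, 0], [0, 0, 0.12]],
  [[0, 0, 0], [0, 0, 0.18]],
  [[0, 0, 0], [0, 0, 0.24]],
  [[0, 0, 0], [0, 0, 0.3]],
  [[0, 0, 0], [0, 0, 0.36]],
  [[0, 0, 0], [0, 0, 0.42]],
  [[0, 0, 0], [0, 0, 0.45]],
  [[0, 0, 0], [0, 0, 0.45]],
], claw=1)

```text
clock: 37.1
tcp_pos: [0.4069, 0.1771, 0.1287]
orientation: [1.091, 2.945, -0.001]
contact_force: [-2.0, -3.7, 8.3]
grip_width: 0.0111
gripper_force: 29.2
```

Run:
```python
from h import *
o=r.get_obs();M=T();print(o["joints"].round(3),np.degrees(np.arctan2(M[1,1],M[0,1])),o["moment"],o["contact_force"],o["grip_width"])
```

```text
[-0.075  0.325 -0.55   2.17   0.261  0.709  0.059] 49.328124156295175 [-0.67547359  0.40321856 -0.03280893] [-1.95206307 -3.65763306  8.34905135] 0.011140193054937303
```

servo_tool([
  [[0, 0, 0], [0, 0, 0.04]],
  [[0, 0, 0], [0, 0, 0.08]],
  [[0, 0, 0], [0, 0, 0.12]],
  [[0, 0, 0], [0, 0, 0.16]],
  [[0, 0, 0], [0, 0, 0.2]],
  [[0, 0, 0], [0, 0, 0.2]],
  [[0, 0, 0], [0, 0, 0.2]],
])

```text
clock: 37.8
tcp_pos: [0.4067, 0.1769, 0.1287]
orientation: [1.537, 2.739, -0.002]
contact_force: [-2.6, -4.0, 10.1]
grip_width: 0.0112
gripper_force: 29.4
```

Run:
```python
from h import *
o=r.get_obs();M=T();print(o["joints"].round(3),np.degrees(np.arctan2(M[1,1],M[0,1])),o["moment"],o["contact_force"],o["grip_width"])
```

```text
[-0.132  0.314 -0.484  2.174  0.226  0.702 -0.222] 31.38816756427674 [-0.79680639  0.51652613 -0.03043848] [-2.59022349 -4.04916247 10.07330286] 0.01120248049992597
```

Continue in small steps, watching for the stop.

servo_tool([
  [[0, 0, 0], [0, 0, 0.03]],
  [[0, 0, 0], [0, 0, 0.06]],
  [[0, 0, 0], [0, 0, 0.09]],
  [[0, 0, 0], [0, 0, 0.12]],
  [[0, 0, 0], [0, 0, 0.12]],
  [[0, 0, 0], [0, 0, 0.12]],
])

```text
clock: 38.4
tcp_pos: [0.4067, 0.1767, 0.1288]
orientation: [1.777, 2.587, -0.003]
contact_force: [-1.9, -6.7, 11.7]
grip_width: 0.0117
gripper_force: 91.8
```

Run:
```python
from h import *
o=r.get_obs();M=T();print(o["joints"].round(3),np.degrees(np.arctan2(M[1,1],M[0,1])),o["moment"],o["tau"],o["contact_force"],o["grip_width"])
```

```text
[-0.166  0.308 -0.445  2.176  0.21   0.698 -0.388] 21.029620599901058 [-1.38611041  0.45169126  2.23430156] [-2.48783582e-02 -3.40724015e+01 -2.26438992e+00 -1.98865271e+01
 -2.37056181e+00 -1.89594425e+00 -2.27463529e+00] [-1.93653073 -6.6685728  11.67173661] 0.011705670403203035
```

The moment jumped to 2.2 N m, so the key is at its stop. I'll relax slightly, release and check.

servo_tool([
  [[0, 0, 0], [0, 0, -0.03]],
  [[0, 0, 0], [0, 0, -0.06]],
  [[0, 0, 0], [0, 0, -0.06]],
])

```text
clock: 38.7
tcp_pos: [0.4068, 0.1767, 0.1287]
orientation: [1.658, 2.666, -0.003]
contact_force: [-1.6, -5.1, 10.6]
grip_width: 0.0111
gripper_force: 53.4
```

servo_tool([
  [[0, 0, 0], [0, 0, 0]],
  [[0, 0, 0], [0, 0, 0]],
  [[0, 0, 0], [0, 0, 0]],
  [[0, 0, -0.05], [0, 0, 0]],
  [[0, 0, -0.15], [0, 0, 0]],
  [[0, 0, -0.3], [0, 0, 0]],
  [[0, 0, -0.45], [0, 0, 0]],
  [[0, 0, -0.45], [0, 0, 0]],
], claw=0.65)

```text
clock: 39.5
tcp_pos: [0.4092, 0.1795, 0.2459]
orientation: [1.661, 2.66, 0.012]
contact_force: [0.1, -0.1, 0.1]
grip_width: 0.0299
gripper_force: 0.0
```

Run:
```python
from h import *
o=r.get_obs();print(o["joints"].round(3),o["tcp_pos"],o["moment"])
for n in("scene","wrist"):
    im,P=cloud(n); q=cha(P)
    m=(q[...,0]>-.17)&(q[...,0]<-.09)&(abs(q[...,1])<.05)&(P[...,2]>.122)&(P[...,2]<.138); w=P[m]
    if len(w)>8: print(n,len(w),w.mean(0),cv2.minAreaRect((w[:,:2]*1000).astype(np.float32)))
    np.save("k_"+n,P); save("k_"+n,im)
p=C0-.115*CU
print(delta(p+[0,0,.22],RD))
```

```text
[-0.083  0.134 -0.506  2.058  0.081  0.958 -0.177] [0.40921127 0.17954809 0.2459294 ] [-0.01592369 -0.01981278  0.0094316 ]
scene 48 [0.40687586 0.18059294 0.13047661] ((407.4180603027344, 179.6456756591797), (15.942562103271484, 42.383026123046875), 33.580848693847656)
wrist 690 [0.40513832 0.17893868 0.13149664] ((405.759033203125, 177.67413330078125), (12.027216911315918, 40.68177032470703), 30.95053482055664)
(array([-1.22 , -0.614,  0.086]), array([ 0.002, -0.   ,  0.344]))
```

The key bar's normal is at 31°, which matches 4.2 rad. Next I'll push the drawer home by its handle.

servo_tool([
  [[-0.18, -0.09, 0], [0, 0, 0.08]],
  [[-0.36, -0.18, 0], [0, 0, 0.16]],
  [[-0.52, -0.26, 0], [0, 0, 0.24]],
  [[-0.7, -0.35, 0], [0, 0, 0.32]],
  [[-0.85, -0.43, 0], [0, 0, 0.344]],
  [[-0.95, -0.48, 0], [0, 0, 0.344]],
  [[-0.98, -0.49, 0], [0, 0, 0.344]],
  [[-0.98, -0.49, 0], [0, 0, 0.344]],
], claw=0.7)

```text
clock: 40.4
tcp_pos: [0.4035, -0.0967, 0.2396]
orientation: [-2.316, -2.12, 0.002]
contact_force: [0.4, 0.3, 0.1]
grip_width: 0.0255
gripper_force: 0.0
```

Run:
```python
from h import *
Rt=RD@R.from_rotvec([np.radians(14.4),0,0]).as_matrix()
p=C0-.115*CU
print(r.get_obs()["joints"],delta(p+[0,0,.2],Rt),delta(p+[0,0,.2],RD)); print(Rt.T@[0,0,-.13]/.25)
```

```text
[ 0.27543875  0.06690467 -0.19786721  2.13845076  0.01582982  0.93954331
 -0.01947761] (array([-0.266,  0.022,  0.158]), array([ 0.159, -0.   , -0.002])) (array([-0.266,  0.022,  0.158]), array([-0.001, -0.   , -0.002]))
[0.         0.12931874 0.50366324]
```

servo_tool([
  [[-0.15, 0.02, 0.05], [0.05, 0, 0]],
  [[-0.266, 0.022, 0.1], [0.12, 0, 0]],
  [[-0.266, 0.022, 0.158], [0.16, 0, 0]],
  [[-0.266, 0.022, 0.158], [0.16, 0, 0]],
  [[-0.266, 0.022, 0.158], [0.16, 0, 0]],
  [[-0.266, 0.022, 0.158], [0.16, 0, 0]],
])

```text
clock: 41.0
tcp_pos: [0.4039, -0.1617, 0.2016]
orientation: [-2.17, -1.995, 0.25]
contact_force: [0.3, -0.7, -0.6]
grip_width: 0.0259
gripper_force: 0.0
```

Run:
```python
from h import *
Rt=RD@R.from_rotvec([np.radians(14.4),0,0]).as_matrix()
p=C0-.115*CU
o=r.get_obs(); print(cab(o["tcp_pos"]),delta(p+[0,0,.071],Rt))
im,P=cloud("wrist"); q=cab(P); m=(abs(q[...,2]-.075)<.006)&(q[...,0]<-.095)&(q[...,0]>-.14)&(abs(q[...,1])<.04)
print(m.sum(),np.percentile(q[m],[5,50,95],axis=0).round(4))
```

```text
[-0.11435323  0.00182617  0.20156689] (array([-0.007,  0.127,  0.507]), array([0.001, 0.   , 0.001]))
1044 [[-0.1183 -0.0308  0.0738]
 [-0.113   0.0048  0.0769]
 [-0.1085  0.0361  0.0784]]
```

servo_tool([
  [[0, 0.025, 0.1], [0, 0, 0]],
  [[0, 0.05, 0.2], [0, 0, 0]],
  [[0, 0.075, 0.3], [0, 0, 0]],
  [[0, 0.1, 0.4], [0, 0, 0]],
  [[0, 0.117, 0.46], [0, 0, 0]],
  [[0, 0.13, 0.505], [0, 0, 0]],
  [[0, 0.13, 0.505], [0, 0, 0]],
])

```text
clock: 41.75
tcp_pos: [0.407, -0.1628, 0.0727]
orientation: [-2.174, -1.996, 0.246]
contact_force: [1.6, 1.5, 9.9]
grip_width: 0.0257
gripper_force: 4.4
```

servo_tool([
  [[0, 0, 0], [0, 0, 0]],
  [[0, 0, 0], [0, 0, 0]],
  [[0, 0, 0], [0, 0, 0]],
  [[0, 0, 0], [0, 0, 0]],
  [[0, 0, 0], [0, 0, 0]],
], claw=1, squeeze=25)

```text
clock: 42.25
tcp_pos: [0.4052, -0.1628, 0.072]
orientation: [-2.173, -1.994, 0.249]
contact_force: [1.4, 0.6, 7.9]
grip_width: 0.0097
gripper_force: 24.4
```

Run:
```python
from h import *
o=r.get_obs(); p=cab(o["tcp_pos"]); print(p,o["grip_width"],delta(o["tcp_pos"]+.149*CU,RD))
```

```text
[-0.11289577  0.00075974  0.07200872] 0.009739606357898603 (array([ 0.   ,  0.578, -0.146]), array([-0.158,  0.   , -0.   ]))
```

servo_tool([
  [[0, 0.058, -0.015], [0, 0, 0]],
  [[0, 0.116, -0.029], [-0.02, 0, 0]],
  [[0, 0.174, -0.044], [-0.04, 0, 0]],
  [[0, 0.232, -0.058], [-0.06, 0, 0]],
  [[0, 0.29, -0.073], [-0.08, 0, 0]],
  [[0, 0.348, -0.088], [-0.1, 0, 0]],
  [[0, 0.406, -0.102], [-0.12, 0, 0]],
  [[0, 0.464, -0.117], [-0.14, 0, 0]],
  [[0, 0.52, -0.131], [-0.158, 0, 0]],
  [[0, 0.55, -0.139], [-0.158, 0, 0]],
  [[0, 0.565, -0.142], [-0.158, 0, 0]],
  [[0, 0.572, -0.144], [-0.158, 0, 0]],
  [[0, 0.572, -0.144], [-0.158, 0, 0]],
])

```text
clock: 43.55
tcp_pos: [0.5523, -0.1756, 0.071]
orientation: [-2.314, -2.124, 0.001]
contact_force: [0.6, 0.0, 5.7]
grip_width: 0.0096
gripper_force: 25.8
```

Run:
```python
from h import *
o=r.get_obs(); print(cab(o["tcp_pos"]),o["contact_force"])
```

```text
[0.03473165 0.00057019 0.07102049] [0.561563   0.02592785 5.66659622]
```

Nearly home; a nudge against the stop, then release and lift.

servo_tool([
  [[0, 0.006, 0], [0, 0, 0]],
  [[0, 0.012, 0], [0, 0, 0]],
  [[0, 0.012, 0], [0, 0, 0]],
])

```text
clock: 43.85
tcp_pos: [0.5534, -0.1758, 0.0709]
orientation: [-2.313, -2.122, 0.005]
contact_force: [-5.7, 1.3, 12.5]
grip_width: 0.0099
gripper_force: 26.3
```

servo_tool([
  [[0, 0, 0], [0, 0, 0]],
  [[0, -0.004, 0], [0, 0, 0]],
  [[0, -0.006, 0], [0, 0, 0]],
  [[0, -0.006, -0.1], [0, 0, 0]],
  [[0, -0.006, -0.25], [0, 0, 0]],
  [[0, -0.006, -0.4], [0, 0, 0]],
  [[0, -0.006, -0.55], [0, 0, 0]],
  [[0, -0.2, -0.7], [0, 0, 0]],
  [[0, -0.2, -0.7], [0, 0, 0]],
  [[0, -0.2, -0.7], [0, 0, 0]],
], claw=0.7)

```text
clock: 44.85
tcp_pos: [0.504, -0.1721, 0.2463]
orientation: [-2.316, -2.123, 0.002]
contact_force: [-0.4, 0.1, -0.0]
grip_width: 0.0255
gripper_force: 0.0
```

Run:
```python
from h import *
o=r.get_obs(); print(cab(o["tcp_pos"]),o["contact_force"],o["clock"])
im,P=cloud("wrist"); q=cab(P); m=(abs(q[...,2]-.075)<.006)&(q[...,0]<.05)&(q[...,0]>0)&(abs(q[...,1])<.04)
print("handle",m.sum(),np.percentile(q[m],[5,50,95],axis=0).round(4))
im,P=cloud("scene"); save("s8",cv2.resize(im[120:350,150:390],None,fx=2.5,fy=2.5))
im,P=cloud("top"); q=cha(P)
m=(q[...,0]>-.17)&(q[...,0]<-.09)&(abs(q[...,1])<.05)&(P[...,2]>.122)&(P[...,2]<.138); w=P[m]; print(len(w),cv2.minAreaRect((w[:,:2]*1000).astype(np.float32)))
for x0 in (-.07,-.03,0,.03,.06):
    m=(abs(q[...,0]-x0)<.015)&(abs(q[...,1])<.1); print(x0,np.nanmedian(q[m][:,2]))
```

```text
[-1.37181765e-02  1.16758467e-05  2.46278363e-01] [-0.44290371  0.07620529 -0.01897537] 44.85
handle 782 [[ 0.0308 -0.0354  0.0734]
 [ 0.0351  0.0018  0.0768]
 [ 0.0403  0.0369  0.0783]]
33 ((404.8736572265625, 173.43309020996094), (11.708149909973145, 40.326473236083984), 30.602785110473633)
-0.07 0.0689096111609249
-0.03 0.06855541291858439
0 0.06856386272192386
0.03 0.06852842237846993
0.06 0.06881979415949105
```

View pics/s8.png

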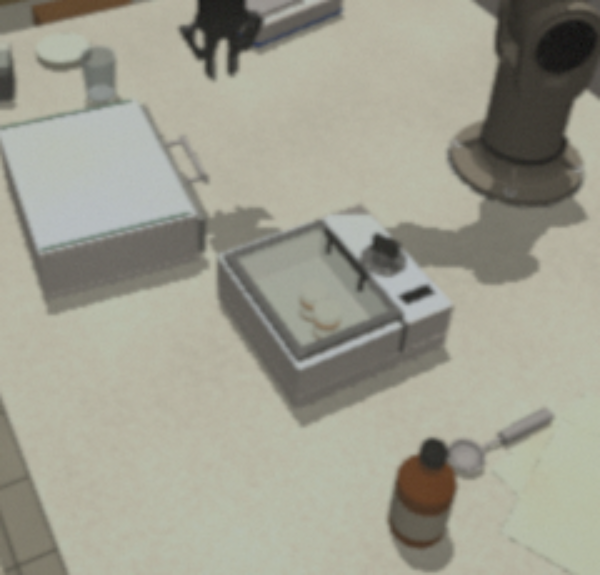

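The drawer is shut, the lid is flat, and the bystanders are in place. The jars show under the lid at (307,300) and (325,322), closer together than before, so I'll look from above before handing in.

Run:
```python
from h import *
print(delta([.48,.10,.256],RI))
```

```text
(array([ 1.073, -0.192, -0.047]), array([-0.003, -0.   , -0.071]))
```

servo_tool([
  [[0.2, 0, 0], [0, 0, -0.03]],
  [[0.4, 0, 0], [0, 0, -0.07]],
  [[0.6, -0.05, 0], [0, 0, -0.07]],
  [[0.8, -0.1, 0], [0, 0, -0.07]],
  [[0.98, -0.15, 0], [0, 0, -0.07]],
  [[0.98, -0.15, 0], [0, 0, -0.07]],
  [[0.98, -0.15, 0], [0, 0, -0.07]],
])

```text
clock: 45.7
tcp_pos: [0.4882, 0.0771, 0.244]
orientation: [-2.188, -2.249, 0.005]
contact_force: [0.2, 0.0, -0.6]
grip_width: 0.0258
gripper_force: 0.0
```

Run:
```python
from h import *
print(T()[:3,3])
im,P=cloud("wrist"); save("w9",im)
# project known cap positions on pixel rays: report plane z=.08 hits of marks
M=T(); c=r.camera_model("wrist"); E=M@c["hand_eye"]
for d in r.boxes_of("wrist","jar1")[:4]:
    u=np.array([(d["uv"][0]-c["cx"])/c["fx"],(d["uv"][1]-c["cy"])/c["fy"]]); th=np.hypot(*u)
    ray=E[:3,:3]@np.r_[u/th*np.sin(th),np.cos(th)]; p=E[:3,3]+ray*(.08-E[2,3])/ray[2]; print(d["confidence"],d["uv"],cha(p))
```

```text
[0.48820311 0.07713788 0.24397053]
```

View pics/w9.png

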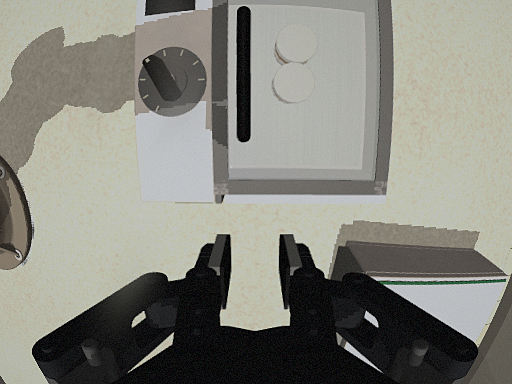

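Run:
```python
from h import *
M=T(); c=r.camera_model("wrist"); E=M@c["hand_eye"]
for uv in([297,44],[293,83],[297,25],[297,63],[293,64],[293,102]):
    u=np.array([(uv[0]-c["cx"])/c["fx"],(uv[1]-c["cy"])/c["fy"]]); th=np.hypot(*u)
    ray=E[:3,:3]@np.r_[u/th*np.sin(th),np.cos(th)]; p=E[:3,3]+ray*(.08-E[2,3])/ray[2]; print(uv,cha(p).round(4))
```

```text
[297, 44] [-0.0017  0.0336  0.05  ]
[293, 83] [-0.0058 -0.0056  0.05  ]
[297, 25] [-0.0014  0.0534  0.05  ]
[297, 63] [-0.0019  0.0143  0.05  ]
[293, 64] [-0.0057  0.0132  0.05  ]
[293, 102] [-0.0057 -0.0242  0.05  ]
```

One jar had been knocked sideways. Both caps at (297,44) and (293,83) still fit 40 mm circles at standing height, so both jars are upright and well inside the limits. Handing in.

```bash
python3 -c "
from bench import r
print(r.hand_in())"
```

```text
the job is handed in; nothing more can be done
None
```

The job is handed in, no verdict returned: both jars stand upright in the chamber (one was knocked sideways but is still within limits), the lid is closed, the key is wound to its stop, the drawer is home, and the bottle, beaker and scoop were not touched.

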